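# Serve the cookie from the sloping stand with a lifting slice

## Task

Take the red-handled lifting slice by its grip, slide its blade under the big cookie on the sloping blue stand and lift the cookie off on the blade, without touching the cookie with the gripper. Let it slide gently off the blade onto the wooden board, so that it lies flat, chips up, wholly on the board, then stand the slice back on the worktop, clear of the board, and let go. Do not knock the other things about.

Things in the scene. Friction and masses are not known exactly. Their poses are not given: they have to be found in the camera images.
- slice: loose steel lifting slice with a red grip, 0.2 kg, standing level on blade and rear foot. Origin: underside of the blade's heel; x ahead along the blade, z up. Blade flat, x 0 to 100 mm, 76 wide, 2.5 thick (front 12 mm: 1.5), underside z = 0. Neck rod at x 11 to -29 mm. Grip bar x -98 to -22 mm, 18 wide (y), z 37 to 63 mm. Foot: crossbar 52 wide at x = -105 mm, underside z = 0
- slice_grip (a point): middle of the slice's red grip, 60 mm behind the origin and 50 mm above the blade's underside
- slice_tip (a point): middle of the blade's front edge on its underside, 100 mm ahead of the origin
- cookie: loose round cookie, golden brown with dark chips on top, rigid, diameter 90 mm, 16 mm thick, bottom edge bevelled 4 mm, about 0.09 kg, quite slippery (slides off a blade tilted 30 degrees or more). Origin at the centre of its underside, z out of its top (chips) face. It lies on the stand's deck and leans against the lip
- stand: fixed stand on wire legs: blue deck 150 mm long (along its slope), 120 wide, falling 30 degrees towards the stand's +x (away from the robot). Origin under the deck's middle at worktop height, x horizontal along the fall, z up. Deck top 99 mm high at the near end, 24 at the far end; there a lip stands 10 mm out of the deck, inner face 71 mm down the slope from deck_mid. No side walls
- deck_mid (a point): middle of the deck's upper face, 61.5 mm above the stand's origin; axes are the stand's (not tilted)
- board: loose wooden board, orange-brown, 160 x 300 x 16 mm, 0.6 kg, lying flat; origin at the centre of its underside, x across its 160 mm width, y along its 300 mm length
- tin: bystander: round tin 75 mm across, 58 high, behind the work; origin under its centre
- shaker: bystander: salt shaker 44 mm across, 90 high, behind the work; origin under its centre
- soap: bystander: bottle of dish soap 49 x 81 x 226 mm; origin under its centre
- mug_1: bystander: white mug, 97 mm high, on the right; origin under its middle
Not all that is in view belongs to the job. Of the things like the cookie, leave any that is green or turquoise; of the rest the smaller one is meant.

How it is judged:
By the outcome, as a careful person would: the job done as asked, in the order asked, and still so for the second after the job is handed in, with the robot touching nothing.
It also fails if it takes over 72 s, if anything falls off the work surface, if the arm or the gripper's body presses on something with over 40 N, if the wrist force passes 120 N, or if a joint passes its speed limit or range.

## Robot

A 6-joint arm with a two-finger parallel gripper is mounted at the origin on a cart in front of the work surface, level with it; the furniture and walls round the work are solid. World frame = base frame: x ahead of the robot, y to its left, z up, the work surface at z = 0. Lengths are in m, angles in rad, forces in N, time in s.
With the tool pointing down it reaches from about 0.3 to 0.85 m from the base axis. Payload 5.4 kg.
Tool frame: the origin (TCP) lies at the very end of the fingers, on their centre line; the grasp point (between the pads) lies 19 mm behind it (bot.grip_depth is the distance from the TCP to the grasp point, in m); z points along the fingers, y is the line along which they close (so a half turn about z gives the same grasp; the last joint's range is limited). The gripper opens to 85 mm and grips with 20 to 120 N. Pads are 22 mm wide; open, the fingers measure 114 mm over their backs; the gripper's body (76 mm by 85 mm) begins 54 mm behind the grasp point. The pads swing forward as they close: fully open they stand 13 mm farther back than shut.
Start: joints at [-1.344, 0.158, 1.597, -0, 1.386, -0.21], TCP at [0.243, -0.521, 0.197] pointing down, gripper open.
Joint ranges: [-2.91, 2.91], [-0.94, 2.29], [0.18, 2.7], [-1.29, 4.43], [0.17, 2.64], [-3, 3]. Speed limits (rad/s): [2.57, 2.57, 3.14, 3.14, 3.14, 3.14].

## Interface

Orientations are given as a 3x3 rotation matrix whose columns are the frame's x, y, z axes.
In Python, from bench import status, imaging, close_job, bot gives the robot as it stands. The module is installed in compiled form; this text tells all that it offers.
- The arm moves only by the tool carry_out, never from a script. Its argument "plan" is one flat list of numbers, 4 for each row, row after row: the shift along the tool's x, y, z as a fraction of full scale, then the turn about the tool's z as a fraction of full scale. In form: [tx, ty, tz, spin, tx, ty, tz, spin, ...]. A call has 1 to 5 rows; each row is the pose to reach, as a shift and turn from the pose commanded when the call began, along the tool's axes at that moment; what a row does not reach only later rows make up. Full scale, the value 1, is 200 mm for a shift and 45 degrees for a turn. A row lasts 1/12 s, in which the tool goes at most 41.7 mm and 7.16 degrees, less where a joint would pass 70% of its speed; a pose out of reach is approached as far as the arm can. A call with a number of a shift or a turn outside -1 to 1 is refused whole. A call with a gripper value outside its range is refused whole. "fingers" is the opening, from -1 (shut) to 1 (fully open), set as the call begins (left out, the last holds). The fingers move at their own pace and stop on an object; "force" is the grip in N (left out, the last holds). Time passes only in rows, so rows that repeat a pose let the fingers close. It gives the time, the measured TCP pose, the force, the opening and the grip force at its end, in the units of the state.
- status.get_obs(): the state, without advancing time (a new reading comes with each control period).
- imaging.read_camera(name): name is "side" or "top" or "wrist"; returns a dict with "image" (384x512x3 uint8, red, green, blue), "K" (3x3 intrinsics, pixels), "position" and "attitude" of the camera in the world. Camera axes: x right, y down, z forward; pixel columns grow to the right and rows downward; lengths in m; the calibration is good to about 2 mm. The wrist camera is an equidistant fisheye: a pixel r from the principal point sees the ray r / f radians off the axis. A picture is of the moment at which its call begins. There is no depth.
- close_job(): hands the job in; it is judged then, once.
The state is a dict: "t": time; "joint_positions": joint angles; "qd": joint speeds; "tau": joint torques, N m; "tcp_pos": TCP position; "ee_rot": TCP orientation; "ft_force": force on the tool from outside, world axes, zero at the start; "torque": the same for the moment, N m; "finger_gap": opening from 0.0 (shut) to 1.0 (fully open); "gripper_force": force on a finger pad.
Only numpy, scipy, OpenCV 4.12 (cv2) and the standard library are available. Lean on these libraries where they do the work, as an engineer would, in place of code of your own. Each camera call takes 0.05 s, during which the arm holds its last target. There are 200 camera calls.

## Working session

There is one attempt and no reset: what is moved stays moved. The work goes in short steps, Python scripts to look and compute and a tool call to move; the robot and the scene stay as the last step left them, time stands still between calls to the robot, and variables do not carry over. Pictures are saved under pics/ and viewed, at most 10 in all, crops included, and the job is handed in when it is done.

Besides the shell and the picture viewer there is one more tool, called by a JSON object that holds its "name" and its "arguments". carry_out: Moves the arm, as the interface text tells. Shift numbers are shares of 200 mm and turn numbers shares of 45 degrees, none past 1 either way. Its arguments: {"type":"object","properties":{"plan":{"type":"array","items":{"type":"number"}},"fingers":{"type":"number"},"force":{"type":"number"}},"required":["plan"]}

```bash
mkdir -p pics
cat > h.py <<'E'
import numpy as np, cv2, pickle
from bench import status, imaging, close_job, bot
def snap(n,f):
    c=imaging.read_camera(n); cv2.imwrite(f'pics/{f}.png',c['image'][:,:,::-1]); pickle.dump(c,open(f'pics/{f}.pkl','wb')); return c
def load(f): return pickle.load(open(f'pics/{f}.pkl','rb'))
def ray(c,p,fish=False):
    K=c['K']; x=(p[0]-K[0,2])/K[0,0]; y=(p[1]-K[1,2])/K[1,1]
    if fish:
        r=np.hypot(x,y); s=np.sin(r)/max(r,1e-9); d=np.array([x*s,y*s,np.cos(r)])
    else: d=np.array([x,y,1.]); d/=np.linalg.norm(d)
    return np.array(c['position']),np.array(c['attitude'])@d
def onz(c,p,z,fish=False):
    o,d=ray(c,p,fish); return o+d*(z-o[2])/d[2]
def tri(rs):
    A=0;b=0
    for o,d in rs:
        P=np.eye(3)-np.outer(d,d); A=A+P; b=b+P@o
    x=np.linalg.solve(A,b); return x,[np.linalg.norm((np.eye(3)-np.outer(d,d))@(x-o)) for o,d in rs]
def proj(c,X):
    q=np.array(c['attitude']).T@(np.array(X)-c['position']); return (c['K']@(q/q[2]))[:2]
E
python3 - <<'E'
from h import *
a=[snap(n,n+'0') for n in('side','top','wrist')]
for c in a: print(c['K'],c['position'],c['attitude'])
cv2.imwrite('pics/all.png',np.vstack([np.hstack([cv2.resize(c['image'],(400,300)) for c in a[:2]]),np.hstack([cv2.resize(a[2]['image'],(400,300)),np.zeros((300,400,3),np.uint8)])])[:,:,::-1])
o=status.get_obs();print(o)
E
```

```text
[[364.57119593   0.         265.35005984]
 [  0.         364.57119593 185.5267278 ]
 [  0.           0.           1.        ]] [ 1.48637858 -0.52222     1.05706907] [[ 0.47595451  0.61193175 -0.63166988]
 [ 0.87921537 -0.31379276  0.35848911]
 [ 0.02115743 -0.72599837 -0.68737088]]
[[400.11378785   0.         256.99078948]
 [  0.         400.11378785 191.34827572]
 [  0.           0.           1.        ]] [ 0.350357   -0.00904629  1.62772794] [[-0.00395434 -0.98842865  0.15163495]
 [-0.99997024  0.0029041  -0.00714695]
 [ 0.00662389 -0.1516587  -0.98841073]]
[[297.31863964   0.         262.38521839]
 [  0.         297.31863964 194.21999155]
 [  0.           0.           1.        ]] [ 0.31916183 -0.485402    0.37376827] [[ 0.42347027 -0.85811475 -0.2903653 ]
 [-0.9059095  -0.40146456 -0.13473745]
 [-0.00095119  0.32010199 -0.94738261]]
{'t': 0.15, 'joint_positions': array([-1.34408417e+00,  1.58941399e-01,  1.59795406e+00, -3.18235044e-05,
        1.38618337e+00, -2.10119291e-01]), 'qd': array([ 0.00090196, -0.00229706, -0.00349636,  0.00042608, -0.00028564,
       -0.00181831]), 'tau': array([-5.10061673e-04, -3.96377563e+01, -3.31785178e+01, -3.50699211e-04,
        5.41636269e-03, -9.33842955e-06]), 'tcp_pos': array([ 0.24310753, -0.52050807,  0.19581671]), 'ee_rot': array([[ 9.06094302e-01,  4.23075622e-01, -3.64537467e-04],
       [ 4.23075687e-01, -9.06093199e-01,  1.44111410e-03],
       [ 2.79395324e-04, -1.46001221e-03, -9.99998895e-01]]), 'ft_force': array([ 0.37238694, -0.06939462,  0.22907915]), 'torque': array([-0.01585594, -0.00387782,  0.03219538]), 'gripper_force': 0.0, 'finger_gap': 0.9974728514766291}
```

View pics/all.png

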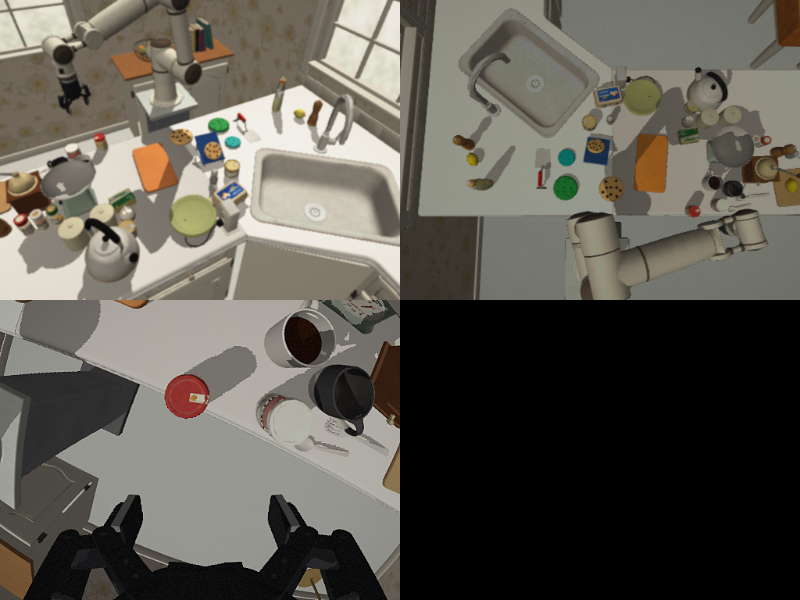

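The montage shows the side, top and wrist views. In top-view pixels (full size) the slice is near (183,211), the blue stand with the cookie near (252,191) and the board near (321,209). Next I'll crop these and measure by colour.

Run:
```python
from h import *
t=load('top0');s=load('side0')
a=cv2.resize(t['image'][150:275,150:380],None,fx=3.4,fy=3.4,interpolation=cv2.INTER_CUBIC)[:, :782]
b=cv2.resize(s['image'][135:255,160:345],None,fx=3,fy=3,interpolation=cv2.INTER_CUBIC)
cv2.imwrite('pics/ct.png',a[:,:,::-1]);cv2.imwrite('pics/cs.png',b[:,:,::-1])
for n,c in(('top',t),('side',s)):
    h=cv2.cvtColor(c['image'],cv2.COLOR_RGB2HSV)
    for k,lo,hi in(('red',(0,150,90),(6,255,255)),('red2',(174,150,90),(180,255,255)),('blue',(105,120,40),(125,255,255)),('orange',(8,170,110),(16,255,255)),('tan',(12,70,120),(22,190,255))):
        m=cv2.inRange(h,lo,hi); m[:, :150]=0
        N,_,st,ce=cv2.connectedComponentsWithStats(m)
        print(n,k,[(st[i].tolist(),ce[i].round(1).tolist()) for i in range(1,N) if st[i,4]>40])
```

```text
top red [([177, 220, 4, 19, 61], [178.5, 229.2]), ([370, 264, 14, 14, 133], [376.1, 270.5])]
top red2 []
top blue [([253, 112, 28, 17, 223], [265.9, 120.3]), ([235, 178, 34, 33, 503], [253.4, 198.2])]
top orange [([301, 173, 42, 73, 2279], [323.0, 213.2])]
top tan [([250, 110, 33, 24, 145], [263.2, 123.2]), ([235, 149, 15, 15, 170], [242.4, 155.7]), ([240, 186, 20, 10, 57], [248.4, 192.2]), ([255, 232, 15, 26, 155], [260.0, 245.0])]
side red []
side red2 []
side blue [([251, 169, 29, 41, 484], [262.9, 184.8]), ([279, 235, 25, 17, 97], [289.5, 242.4]), ([291, 239, 20, 15, 90], [301.1, 245.8])]
side orange [([171, 184, 56, 62, 2237], [197.5, 214.6])]
side tan [([242, 30, 12, 10, 64], [246.5, 34.4]), ([247, 47, 53, 33, 697], [272.5, 65.9]), ([176, 57, 12, 7, 49], [180.8, 59.9]), ([150, 66, 45, 35, 1089], [169.2, 83.3]), ([358, 100, 9, 8, 43], [361.5, 102.6]), ([217, 165, 30, 21, 429], [231.5, 175.2]), ([169, 182, 59, 64, 2446], [197.0, 213.6]), ([262, 182, 22, 22, 366], [272.3, 192.4]), ([287, 204, 20, 15, 210], [296.3, 211.5]), ([269, 245, 14, 21, 138], [276.0, 255.6]), ([298, 244, 17, 14, 63], [306.0, 250.7]), ([150, 280, 24, 19, 249], [162.3, 287.5])]
```

View pics/ct.png

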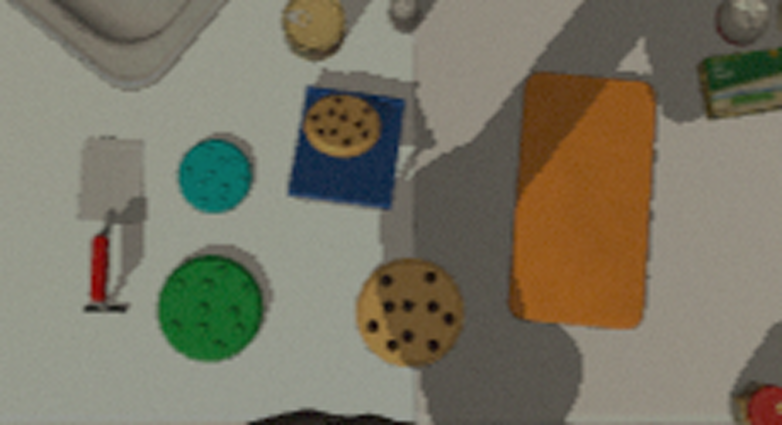

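View pics/cs.png

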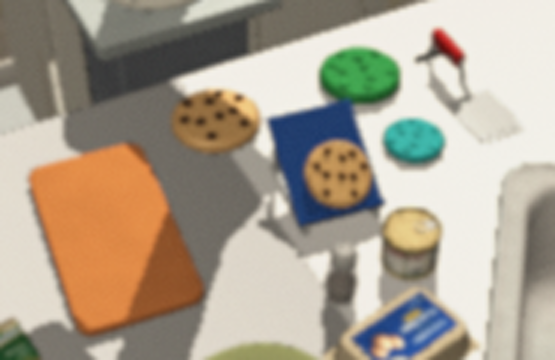

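The top crop shows the slice with its blade at crop (82–146, 138–219), the foot at (84–128, 308) and the red grip at (99, 235–300). It also shows the stand deck corners (307,86), (406,99), (391,209) and (288,195), the cookie at (342,126) and the board. A larger brown cookie lies near the robot at (410,312).

Run:
```python
from h import *
t=load('top0');s=load('side0')
T=lambda x,y:(150+x/3.4-.35,150+y/3.4-.35); S=lambda x,y:(160+x/3-.33,135+y/3-.33)
def mean_corners(c,ps,z): return np.array([onz(c,p,z) for p in ps])
def hsv(c): return cv2.cvtColor(c['image'],cv2.COLOR_RGB2HSV)
def cen(m,x0,x1,y0,y1):
    k=np.zeros_like(m);k[y0:y1,x0:x1]=m[y0:y1,x0:x1]; y,x=np.nonzero(k); return (x.mean(),y.mean()),len(x)
mr=lambda c:cv2.inRange(hsv(c),(0,130,70),(8,255,255))|cv2.inRange(hsv(c),(172,130,70),(180,255,255))
rt,n1=cen(mr(t),165,200,210,250);rs,n2=cen(mr(s),290,330,135,165)
print('red',rt,n1,rs,n2); X,e=tri([ray(t,rt),ray(s,rs)]);print('grip',X,e)
bl=mean_corners(t,[T(82,138),T(146,138),T(144,219),T(78,219)],.0025);print('blade',bl.round(4).tolist(),bl.mean(0))
ft=mean_corners(t,[T(84,308),T(128,308)],.006);print('foot',ft.round(4).tolist(), ft.mean(0))
# stand
dk={'farL':(T(307,86),S(378,205)),'farR':(T(406,99),S(304,224)),'nearR':(T(391,209),S(270,117)),'nearL':(T(288,195),S(349,101))}
for k,(p,q) in dk.items(): print(k,*tri([ray(t,p),ray(s,q)]))
print('cookie',*tri([ray(t,T(342,126)),ray(s,S(338,174))]))
# board
for c,n in((t,'top'),(s,'side')):
    m=cv2.inRange(hsv(c),(5,140,70),(18,255,255));m=cv2.morphologyEx(m,cv2.MORPH_OPEN,np.ones((5,5)))
    cs,_=cv2.findContours(m,cv2.RETR_EXTERNAL,cv2.CHAIN_APPROX_NONE);b=[q for q in cs if cv2.contourArea(q)>1800]
    for q in b:
        P=np.array([onz(c,p,.016)[:2] for p in q[:,0].astype(float)],np.float32); print(n,'board',cv2.minAreaRect(P*1000))
for nm,p,z in(('green',T(211,308),.016),('turq',T(215,175),.016),('bigcookie',T(410,312),.016),('tin',T(314,25),.058)): print(nm,onz(t,p,z))
```

```text
red (np.float64(178.78313253012047), np.float64(228.18072289156626)) 83 (np.float64(308.69565217391306), np.float64(149.93478260869566)) 46
grip [0.44663131 0.28679385 0.05135511] [np.float64(0.00038519317467115236), np.float64(0.0003851931746711983)]
blade [[0.6053, 0.3209, 0.0025], [0.6051, 0.2437, 0.0025], [0.5069, 0.2441, 0.0025], [0.5072, 0.3229, 0.0025]] [0.55613421 0.28288445 0.0025    ]
foot [[0.4013, 0.3122, 0.006], [0.4011, 0.2602, 0.006]] [0.40120506 0.28621155 0.006     ]
farL [0.66233233 0.04471686 0.02326477] [np.float64(0.00444189108966643), np.float64(0.004441891089666342)]
farR [ 0.64883832 -0.06686786  0.02817503] [np.float64(0.003364875677956506), np.float64(0.003364875677956458)]
nearR [ 0.51027465 -0.04588708  0.09320207] [np.float64(0.00381574108127253), np.float64(0.0038157410812724784)]
nearL [0.5261043  0.06877045 0.08849416] [np.float64(0.001305034280157644), np.float64(0.0013050342801576237)]
cookie [0.61105567 0.00671036 0.05194428] [np.float64(0.0003066954102580002), np.float64(0.00030669541025796817)]
top board ((528.0209350585938, -279.8541564941406), (159.1378631591797, 298.02923583984375), 84.54370880126953)
side board ((537.4539794921875, -282.05560302734375), (157.22390747070312, 303.62713623046875), 84.7088394165039)
green [0.400429   0.16109624 0.016     ]
turq [0.55803067 0.15840654 0.016     ]
bigcookie [ 0.39487849 -0.07288335  0.016     ]
tin [0.73107373 0.03932045 0.058     ]
```

```bash
cat > go.py <<'E'
import sys; from h import *
# usage: go.py x y z yawdeg -> fractions from measured pose (yaw of tool x), note full move
o=status.get_obs(); R=np.array(o['ee_rot']); p=np.array(o['tcp_pos']); a=[float(v) for v in sys.argv[1:5]]
yaw=np.degrees(np.arctan2(R[1,0],R[0,0])); d=R.T@(np.array(a[:3])-p)
print('at',p.round(4),'yaw',yaw.round(2),'F',np.round(o['ft_force'],1),'gap',round(o['finger_gap'],3),'t',o['t'])
print('frac',(d/.2).round(3),'spin',round((yaw-a[3])/45,3),'j',np.round(o['joint_positions'],2))
E
python3 go.py .32 -.345 .25 -1
```

```text
at [ 0.2431 -0.5205  0.1958] yaw 25.03 F [ 0.4 -0.1  0.2] gap 0.997 t 0.15
frac [ 0.72  -0.633 -0.27 ] spin 0.578 j [-1.34  0.16  1.6  -0.    1.39 -0.21]
```

{"name": "carry_out", "arguments": {"plan": [0.72,-0.63,-0.27,0.58,0.72,-0.63,-0.27,0.58,0.72,-0.63,-0.27,0.58,0.72,-0.63,-0.27,0.58,0.72,-0.63,-0.27,0.58]}}

```text
t: 0.57
tcp_pos: [0.3211, -0.3434, 0.2512]
ee_rot: [[1.0, -0.022, 0.001], [-0.022, -1.0, 0.0], [0.001, -0.0, -1.0]]
ft_force: [0.2, 0.0, -0.3]
finger_gap: 1.002
gripper_force: 0.0
```

```bash
python3 go.py .37 -.15 .25 -1
```

```text
at [ 0.3211 -0.3434  0.2512] yaw -1.25 F [ 0.2  0.  -0.3] gap 1.002 t 0.5667
frac [ 0.223 -0.972  0.006] spin -0.005 j [-1.08 -0.15  1.8   0.    1.49  0.52]
```

{"name": "carry_out", "arguments": {"plan": [0.2,-0.97,0,0,0.2,-0.97,0,0,0.2,-0.97,0,0,0.2,-0.97,0,0,0.2,-0.97,0,0]}}

```text
t: 0.98
tcp_pos: [0.364, -0.1498, 0.2504]
ee_rot: [[1.0, -0.018, 0.0], [-0.018, -1.0, 0.001], [0.0, -0.001, -1.0]]
ft_force: [0.6, -0.6, 0.6]
finger_gap: 0.998
gripper_force: 0.0
```

{"name": "carry_out", "arguments": {"plan": [0.2,-0.97,0,0,0.2,-0.97,0,0,0.2,-0.97,0,0,0.2,-0.97,0,0,0.2,-0.97,0,0]}}

```text
t: 1.4
tcp_pos: [0.4075, 0.0435, 0.2506]
ee_rot: [[1.0, -0.017, 0.0], [-0.017, -1.0, 0.001], [0.0, -0.001, -1.0]]
ft_force: [1.2, -1.0, 0.1]
finger_gap: 1.0
gripper_force: 0.0
```

{"name": "carry_out", "arguments": {"plan": [0.2,-0.97,0.2,0,0.2,-0.97,0.2,0,0.2,-0.97,0.2,0,0.2,-0.97,0.2,0,0.2,-0.97,0.2,0]}}

```text
t: 1.82
tcp_pos: [0.4508, 0.2365, 0.2097]
ee_rot: [[1.0, -0.017, -0.001], [-0.017, -1.0, 0.0], [-0.001, -0.0, -1.0]]
ft_force: [0.8, 0.0, -0.1]
finger_gap: 0.997
gripper_force: 0.0
```

```bash
python3 - <<'E'
from h import *
c=snap('wrist','w1');print(c['position'],c['attitude'])
E
python3 go.py .4466 .2868 .031 -1
```

```text
[0.53466977 0.23544083 0.38764289] [[-1.69563344e-02 -9.47033221e-01 -3.20687639e-01]
 [-9.99856027e-01  1.62653751e-02  4.83349660e-03]
 [ 6.38622867e-04  3.20723427e-01 -9.47172675e-01]]
at [0.4504 0.2407 0.2077] yaw -0.84 F [-4.2  1.3 -0.7] gap 1.002 t 1.8667
frac [-0.019 -0.227  0.885] spin 0.004 j [ 0.25 -0.02  1.76  0.    1.4   1.84]
```

View pics/w1.png

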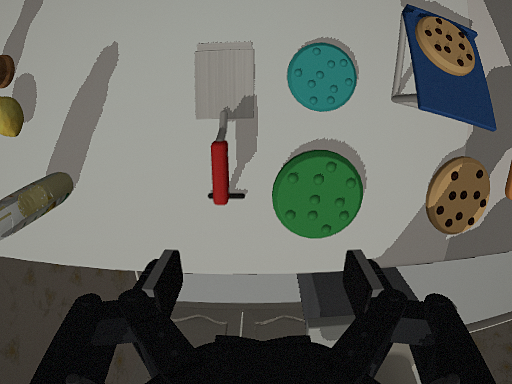

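The wrist picture shows the red grip from (220,142) to (220,203), the foot at (208–245,196) and the blade at (195–255, 42–118). The deck's near corners are at (415,97) and (494,129).

Run:
```python
from h import *
c=load('w1');t=load('top0');h=cv2.cvtColor(c['image'],cv2.COLOR_RGB2HSV)
m=cv2.inRange(h,(0,130,70),(8,255,255))|cv2.inRange(h,(172,130,70),(180,255,255));m[:,:200]=0;m[:,240:]=0;m[:130]=0;m[215:]=0
y,x=np.nonzero(m);p=(x.mean(),y.mean());print(p,x.min(),x.max(),y.min(),y.max())
print('grip',*tri([ray(c,p,True),ray(t,(178.78,228.18))]),onz(c,p,.058,True))
g=[onz(c,(np.median(x[y==r]),r),.063,True) for r in (145,155,165,175,185,195)];print(np.round(g,4).tolist())
B=np.array([onz(c,q,.0025,True) for q in((195,42),(255,42),(255,119),(195,116))]);print(B.round(4).tolist(),B.mean(0))
print('foot',onz(c,(208,196),.006,True),onz(c,(245,196),.006,True))
# blue deck
hm=cv2.inRange(h,(105,120,40),(125,255,255));hm[:, :380]=0;hm=cv2.morphologyEx(hm,cv2.MORPH_CLOSE,np.ones((3,3)))
q=max(cv2.findContours(hm,0,1)[0],key=cv2.contourArea)
print(cv2.approxPolyDP(q,3,True)[:,0].tolist())
for n,q,z in(('nearL',(415,97),.099),('nearR',(494,129),.099),('farL',(405,5),.03),('farR',(472,22),.03)): print(n,onz(c,q,z,True))
T=lambda x,y:(150+x/3.4-.35,150+y/3.4-.35)
for n,q,z in(('nearL',T(288,195),.099),('nearR',T(391,209),.099),('farL',T(307,86),.03),('farR',T(406,99),.03)): print('top',n,onz(t,q,z))
```

```text
(np.float64(218.9920634920635), np.float64(172.79931972789115)) 211 228 142 204
grip [0.447094   0.28824308 0.04664513] [np.float64(0.00020598767371372777), np.float64(0.00020598767371366003)] [0.4499812  0.28668527 0.058     ]
[[0.4832, 0.2853, 0.063], [0.4719, 0.2859, 0.063], [0.4604, 0.286, 0.063], [0.4487, 0.2855, 0.063], [0.4368, 0.2862, 0.063], [0.4247, 0.2869, 0.063]]
[[0.6118, 0.3203, 0.0025], [0.6071, 0.2433, 0.0025], [0.5065, 0.2452, 0.0025], [0.5135, 0.3234, 0.0025]] [0.55970839 0.28304613 0.0025    ]
foot [0.4041578  0.31210229 0.006     ] [0.40330697 0.26106302 0.006     ]
[[407, 4], [402, 13], [418, 107], [494, 130], [489, 94], [473, 40], [476, 32]]
nearL [0.54113986 0.07611464 0.099     ]
nearR [ 0.51560515 -0.04531888  0.099     ]
farL [0.66567438 0.05073953 0.03      ]
farR [ 0.6646463  -0.06236019  0.03      ]
top nearL [0.52430597 0.06708306 0.099     ]
top nearR [ 0.50804499 -0.04918502  0.099     ]
top farL [0.66312564 0.04842016 0.03      ]
top farR [ 0.64700504 -0.06981748  0.03      ]
```

{"name": "carry_out", "arguments": {"plan": [-0.015,-0.23,0.3,0,-0.015,-0.23,0.3,0,-0.015,-0.23,0.6,0,-0.015,-0.23,0.88,0,-0.015,-0.23,0.88,0]}}

```text
t: 2.28
tcp_pos: [0.4472, 0.2796, 0.0313]
ee_rot: [[1.0, -0.018, -0.003], [-0.018, -1.0, -0.001], [-0.003, 0.001, -1.0]]
ft_force: [0.1, 0.3, -0.3]
finger_gap: 1.001
gripper_force: 0.0
```

{"name": "carry_out", "arguments": {"plan": [0,0,0,0,0,0,0,0,0,0,0,0,0,0,0,0,0,0,0,0], "fingers": -1, "force": 20}}

```text
t: 2.7
tcp_pos: [0.4515, 0.2805, 0.0375]
ee_rot: [[1.0, -0.019, 0.005], [-0.019, -1.0, 0.002], [0.005, -0.002, -1.0]]
ft_force: [-1.0, 0.2, 0.4]
finger_gap: 0.298
gripper_force: 0.0
```

{"name": "carry_out", "arguments": {"plan": [0,0,0,0,0,0,0,0,0,0,0,0,0,0,0,0,0,0,0,0]}}

```text
t: 3.12
tcp_pos: [0.4491, 0.2798, 0.0347]
ee_rot: [[1.0, -0.019, -0.0], [-0.019, -1.0, 0.0], [-0.0, -0.0, -1.0]]
ft_force: [0.0, 0.9, -0.3]
finger_gap: -0.006
gripper_force: 0.0
```

```bash
python3 go.py .4475 .2865 .08 -1
```

```text
at [0.4491 0.2798 0.0347] yaw -1.08 F [ 0.   0.9 -0.3] gap -0.006 t 3.1167
frac [-0.009 -0.033 -0.227] spin -0.002 j [0.33 0.23 1.86 0.   1.05 1.92]
```

Run:
```python
from h import *
c=snap('wrist','w2');t=snap('top','t2')
a=np.hstack([cv2.resize(c['image'],(480,360)),cv2.resize(t['image'][190:270,140:210],(315,360))]);cv2.imwrite('pics/c2.png',a[:,:,::-1])
```

```text
(no output)
```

View pics/c2.png

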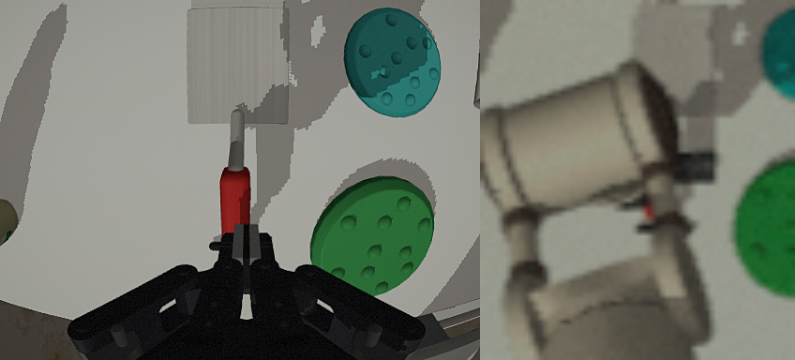

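The fingers shut completely (gap about 0), so the grasp missed. The open pads stand farther back and probably slipped off the top of the grip. I'll open, check whether the slice moved, and try lower.

{"name": "carry_out", "arguments": {"plan": [0,0,-0.2,0,0,0,-0.2,0,0,0,-0.2,0,0,0,-0.2,0,0,0,-0.2,0], "fingers": 1}}

```text
t: 3.63
tcp_pos: [0.4482, 0.2795, 0.0735]
ee_rot: [[1.0, -0.019, -0.002], [-0.019, -1.0, -0.001], [-0.002, 0.001, -1.0]]
ft_force: [-0.6, -0.6, -1.0]
finger_gap: 0.704
gripper_force: 0.0
```

{"name": "carry_out", "arguments": {"plan": [0,0,0,0,0,0,0,0,0,0,0,0,0,0,0,0]}}

```text
t: 3.97
tcp_pos: [0.4489, 0.2797, 0.0742]
ee_rot: [[1.0, -0.019, -0.001], [-0.019, -1.0, -0.0], [-0.001, 0.0, -1.0]]
ft_force: [-0.6, -1.0, 0.1]
finger_gap: 1.0
gripper_force: 0.0
```

Run:
```python
from h import *
c=snap('wrist','w3');o=status.get_obs();print(o['tcp_pos'],o['finger_gap'],o['joint_positions'])
h=cv2.cvtColor(c['image'],cv2.COLOR_RGB2HSV)
m=cv2.inRange(h,(0,130,60),(8,255,255))|cv2.inRange(h,(172,130,60),(180,255,255));m[:,:180]=0;m[:,300:]=0;m[:100]=0
y,x=np.nonzero(m);print(x.min(),x.max(),y.min(),y.max())
for r in range(y.min()+2,y.max(),12): print(r,onz(c,((x[y==r].min()+x[y==r].max())/2,r),.058,True).round(4),np.ptp(x[y==r]))
cv2.imwrite('pics/c3.png',c['image'][:,:,::-1])
```

```text
[0.44895523 0.27971452 0.07430824] 0.9995540109174937 [3.28497768e-01 1.71255797e-01 1.83819965e+00 4.88393167e-05
 1.13269897e+00 1.91806839e+00]
240 265 165 264
167 [0.4863 0.2815 0.058 ] 0
179 [0.478  0.2865 0.058 ] 24
191 [0.4694 0.2864 0.058 ] 25
203 [0.4606 0.287  0.058 ] 24
215 [0.4516 0.2865 0.058 ] 24
227 [0.4422 0.2872 0.058 ] 23
239 [0.4325 0.2871 0.058 ] 24
251 [0.4223 0.2874 0.058 ] 22
263 [0.4117 0.2874 0.058 ] 17
```

View pics/c3.png

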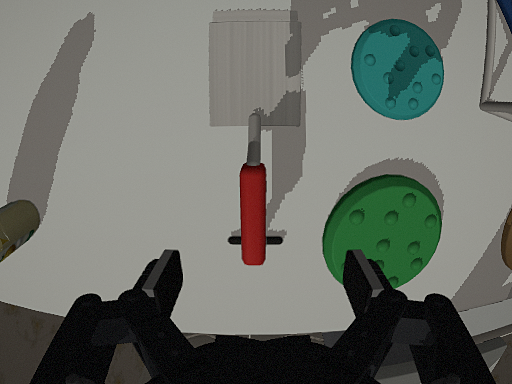

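The slice hasn't moved: its grip is at (253,165–265), and the pads are around it at (180,250) and (345,250). By their spacing the pads look higher than the nominal TCP, so I'll go lower and close again.

{"name": "carry_out", "arguments": {"plan": [0,-0.035,0.1,0,0,-0.035,0.2,0,0,-0.035,0.3,0,0,-0.035,0.3,0,0,-0.035,0.3,0]}}

```text
t: 4.43
tcp_pos: [0.4482, 0.2864, 0.0138]
ee_rot: [[1.0, -0.019, -0.003], [-0.019, -1.0, -0.001], [-0.003, 0.001, -1.0]]
ft_force: [-0.1, 0.0, 0.1]
finger_gap: 0.998
gripper_force: 0.0
```

{"name": "carry_out", "arguments": {"plan": [0,0,0,0,0,0,0,0,0,0,0,0,0,0,0,0,0,0,0,0], "fingers": -1, "force": 20}}

```text
t: 4.85
tcp_pos: [0.4498, 0.2869, 0.0153]
ee_rot: [[1.0, -0.019, 0.001], [-0.019, -1.0, 0.0], [0.001, -0.0, -1.0]]
ft_force: [0.3, -0.9, 0.7]
finger_gap: 0.3
gripper_force: 0.0
```

{"name": "carry_out", "arguments": {"plan": [0,0,0,0,0,0,0,0,0,0,0,0,0,0,0,0,0,0,0,0]}}

```text
t: 5.27
tcp_pos: [0.4497, 0.2868, 0.0151]
ee_rot: [[1.0, -0.019, 0.001], [-0.019, -1.0, 0.0], [0.001, -0.0, -1.0]]
ft_force: [-1.1, -2.1, 5.0]
finger_gap: 0.205
gripper_force: 24.8
```

{"name": "carry_out", "arguments": {"plan": [0,0,-0.1,0,0,0,-0.2,0,0,0,-0.35,0,0,0,-0.5,0,0,0,-0.5,0]}}

```text
t: 5.68
tcp_pos: [0.453, 0.2883, 0.1205]
ee_rot: [[1.0, -0.018, 0.01], [-0.018, -1.0, 0.004], [0.01, -0.004, -1.0]]
ft_force: [2.1, 0.3, -0.7]
finger_gap: 0.201
gripper_force: 23.9
```

Run:
```python
from h import *
c=snap('wrist','w4');s=snap('side','s4');o=status.get_obs();print(o['tcp_pos'],o['finger_gap'],o['gripper_force'],o['ft_force'],o['torque'])
a=np.hstack([cv2.resize(c['image'],(480,360)),cv2.resize(s['image'][80:200,250:355],(315,360))]);cv2.imwrite('pics/c4.png',a[:,:,::-1])
```

```text
[0.44977194 0.28704415 0.11514385] 0.20443424150455783 23.850104212760925 [-0.07690608 -0.99122216 -2.52339335] [ 0.01240696  0.08186589 -0.03629837]
```

View pics/c4.png

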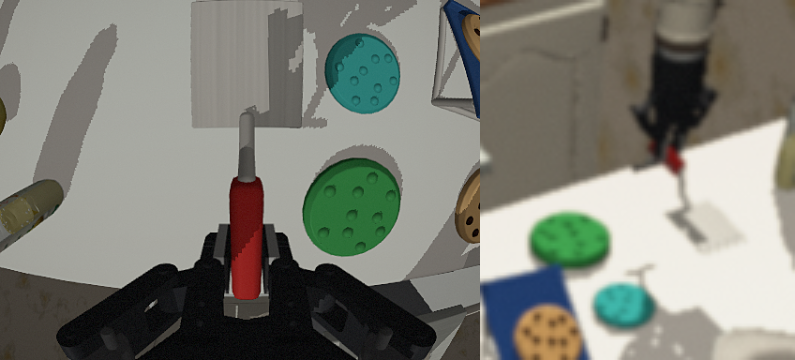

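The slice is held at the grip with the gap at 0.20. In the wrist view the blade spans 192–303 px at both its heel (row 127) and its front (row 1), and in the side view the nose is slightly down. Now I'll compute the pitch.

```bash
cat > pitch.py <<'E'
from h import *
def pitch(f,fl,fr,hl,hr):
    c=load(f); P=[]
    R=np.array(c['attitude']);
    for a,b in((fl,fr),(hl,hr)):
        o,d1=ray(c,a,True);_,d2=ray(c,b,True); # equal-z edge: scale so that z equal, width .076
        e1=d1/-d1[2];e2=d2/-d2[2];k=.076/np.linalg.norm(e1-e2);P.append(o+k*(e1+e2)/2)
    v=P[0]-P[1];print(f,'front',P[0].round(4),'heel',P[1].round(4),'len',np.linalg.norm(v).round(4),'pitch down',np.degrees(np.arctan2(-v[2],np.hypot(v[0],v[1]))).round(1))
E
python3 - <<'E'
from pitch import *
pitch('w3',(211,10),(300,11),(209,126),(301,126))
pitch('w4',(205,1),(323,2),(205,136),(323,136))
c=load('w4');g=cv2.cvtColor(c['image'],cv2.COLOR_RGB2GRAY)
for r in (3,30,60,90,120,130): print(r,g[r,195:215].tolist(),g[r,312:332].tolist())
E
```

```text
w3 front [ 0.6112  0.2829 -0.0051] heel [0.5095 0.285  0.0076] len 0.1026 pitch down 7.1
w4 front [0.6029 0.2849 0.1075] heel [0.5127 0.2865 0.1104] len 0.0902 pitch down 1.8
3 [164, 162, 162, 163, 164, 164, 164, 165, 162, 132, 135, 141, 138, 139, 140, 138, 141, 140, 139, 139] [143, 141, 145, 144, 144, 140, 141, 140, 138, 147, 117, 105, 117, 118, 116, 117, 117, 116, 115, 117]
30 [165, 167, 166, 166, 164, 164, 165, 167, 164, 132, 139, 138, 139, 138, 138, 141, 141, 142, 136, 140] [101, 101, 100, 101, 102, 100, 97, 96, 95, 95, 91, 91, 122, 112, 166, 116, 116, 116, 119, 120]
60 [166, 166, 166, 166, 165, 167, 167, 170, 151, 136, 138, 138, 136, 139, 138, 141, 142, 140, 140, 141] [100, 96, 92, 136, 147, 144, 143, 141, 140, 142, 125, 153, 171, 166, 166, 166, 166, 166, 165, 165]
90 [166, 166, 167, 168, 168, 168, 168, 170, 151, 131, 138, 137, 138, 137, 139, 142, 139, 139, 139, 140] [101, 99, 101, 97, 100, 99, 99, 99, 94, 94, 89, 158, 172, 167, 166, 168, 166, 168, 168, 167]
120 [166, 169, 168, 168, 168, 167, 168, 168, 172, 139, 132, 140, 136, 138, 137, 137, 141, 139, 138, 139] [99, 98, 100, 101, 100, 98, 96, 93, 95, 89, 137, 172, 138, 113, 118, 119, 120, 120, 118, 121]
130 [168, 168, 168, 166, 167, 168, 168, 167, 169, 160, 137, 136, 135, 135, 135, 136, 139, 139, 140, 139] [97, 101, 97, 96, 96, 99, 97, 97, 96, 79, 121, 122, 120, 122, 121, 122, 120, 120, 119, 121]
```

At 20 N the slice stays level in the grip, because pad friction holds it. The tool can't tilt, so I'll pitch the blade by hooking its tip under the stand's near edge and raising the gripper. First I'll carry it in front of the stand.

{"name": "carry_out", "arguments": {"plan": [-0.2,0.1,-0.1,0.05,-0.4,0.2,-0.15,0.1,-0.56,0.35,-0.15,0.16,-0.56,0.5,-0.15,0.16,-0.56,0.6,-0.15,0.16]}}

```text
t: 6.2
tcp_pos: [0.3306, 0.167, 0.1415]
ee_rot: [[0.99, -0.142, -0.006], [-0.142, -0.99, -0.002], [-0.006, 0.003, -1.0]]
ft_force: [0.1, -1.0, -2.3]
finger_gap: 0.204
gripper_force: 23.8
```

```bash
python3 go.py .335 .045 .145 -8
```

```text
at [0.3306 0.167  0.1415] yaw -8.18 F [ 0.1 -1.  -2.3] gap 0.204 t 6.2
frac [ 0.109  0.601 -0.016] spin -0.004 j [ 0.14 -0.37  2.19 -0.    1.32  1.85]
```

{"name": "carry_out", "arguments": {"plan": [0.1,0.15,0,0,0.1,0.3,0,0,0.1,0.45,0,0,0.1,0.6,0,0,0.1,0.6,0,0]}}

```text
t: 6.62
tcp_pos: [0.3359, 0.0435, 0.1425]
ee_rot: [[0.989, -0.15, -0.004], [-0.15, -0.989, -0.002], [-0.004, 0.002, -1.0]]
ft_force: [-0.4, 0.4, -2.3]
finger_gap: 0.2
gripper_force: 23.8
```

{"name": "carry_out", "arguments": {"plan": [0,0,0,0,0,0,0,0]}}

```text
t: 6.78
tcp_pos: [0.3366, 0.0478, 0.1432]
ee_rot: [[0.99, -0.144, -0.003], [-0.144, -0.99, 0.001], [-0.003, -0.001, -1.0]]
ft_force: [-0.6, 0.1, -1.8]
finger_gap: 0.205
gripper_force: 23.8
```

Run:
```python
from h import *
c=snap('wrist','w5');o=status.get_obs();print(o['tcp_pos'],o['ee_rot'].round(3).tolist())
cv2.imwrite('pics/c5.png',cv2.resize(c['image'],(800,600),interpolation=cv2.INTER_CUBIC)[:,:,::-1])
```

```text
[0.33678958 0.0481854  0.14347293] [[0.99, -0.143, -0.002], [-0.143, -0.99, 0.001], [-0.002, -0.001, -1.0]]
```

View pics/c5.png

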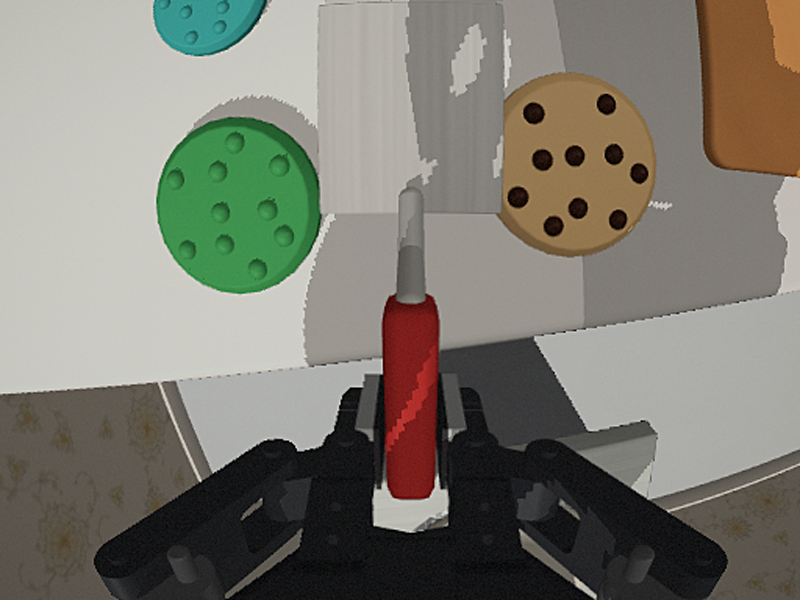

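The wrist view shows the slice level in the hand, with the blade at 318–502 px and rows 2–213. The stand is out of sight ahead. The tip is about 25 mm short of the near deck edge by calculation, so I'll lower it and slide it under the deck edge slowly, watching the force.

{"name": "carry_out", "arguments": {"plan": [0,0,0.1,0,0,0,0.2,0,0,0,0.3,0,0,0,0.315,0,0,0,0.315,0]}}

```text
t: 7.25
tcp_pos: [0.3359, 0.0486, 0.0802]
ee_rot: [[0.99, -0.142, -0.004], [-0.142, -0.99, 0.001], [-0.005, -0.001, -1.0]]
ft_force: [-0.3, -0.0, -1.5]
finger_gap: 0.202
gripper_force: 23.8
```

{"name": "carry_out", "arguments": {"plan": [0.04,0,0,0,0.09,0,0,0,0.13,0,0,0,0.18,0,0,0,0.22,0,0,0]}}

```text
t: 7.67
tcp_pos: [0.3823, 0.041, 0.083]
ee_rot: [[0.99, -0.143, 0.001], [-0.143, -0.99, -0.001], [0.001, 0.001, -1.0]]
ft_force: [-2.5, -1.3, -1.6]
finger_gap: 0.2
gripper_force: 23.9
```

```bash
python3 go.py .381 .0415 .08 -8
python3 - <<'E'
from h import *
t=snap('top','t6');h=cv2.cvtColor(t['image'],cv2.COLOR_RGB2HSV)
hm=cv2.inRange(h,(105,110,30),(125,255,255));hm[:170]=0;hm[220:]=0;hm[:,:225]=0;hm[:,280:]=0
q=max(cv2.findContours(hm,0,1)[0],key=cv2.contourArea);print(cv2.approxPolyDP(q,1.5,True)[:,0].tolist())
print(proj(t,(.492+.045,.0193,.067)))
E
```

```text
at [0.3823 0.041  0.083 ] yaw -8.21 F [-2.5 -1.3 -1.6] gap 0.2 t 7.6667
frac [-0.007 -0.001  0.015] spin -0.005 j [-0.21 -0.24  2.22 -0.    1.16  1.5 ]
[[268, 180], [256, 178], [262, 182], [264, 187], [257, 196], [247, 197], [238, 189], [235, 206], [264, 209], [264, 198], [266, 196]]
[246.94894501 204.66986937]
```

{"name": "carry_out", "arguments": {"plan": [0,0,-0.05,0,0.02,0,-0.105,0,0.04,0,-0.155,0,0.065,0,-0.205,0,0.09,0,-0.255,0]}}

```text
t: 8.13
tcp_pos: [0.3998, 0.0385, 0.1341]
ee_rot: [[0.99, -0.143, 0.001], [-0.143, -0.99, -0.0], [0.001, -0.0, -1.0]]
ft_force: [0.5, 0.2, -3.7]
finger_gap: 0.204
gripper_force: 23.3
```

{"name": "carry_out", "arguments": {"plan": [0,0,0,0]}}

```text
t: 8.22
tcp_pos: [0.4016, 0.038, 0.1356]
ee_rot: [[0.99, -0.144, 0.005], [-0.144, -0.99, -0.001], [0.005, 0.0, -1.0]]
ft_force: [0.4, 0.2, -1.8]
finger_gap: 0.205
gripper_force: 23.4
```

```bash
cat > bl.py <<'E'
import sys; from pitch import *
# find blade edges in wrist image: columns where the long straight vertical edges lie, per row; report widths and heel row, red extents
def look(f):
    c=snap('wrist',f); g=cv2.cvtColor(c['image'],cv2.COLOR_RGB2GRAY); h=cv2.cvtColor(c['image'],cv2.COLOR_RGB2HSV)
    m=cv2.inRange(h,(0,130,60),(8,255,255))|cv2.inRange(h,(172,130,60),(180,255,255));m[:,:215]=0;m[:,310:]=0;m[:120]=0
    y,x=np.nonzero(m);print('red rows',y.min(),y.max(),'cols',x.min(),x.max())
    e=np.abs(cv2.Sobel(g,cv2.CV_32F,1,0))
    ls=cv2.createLineSegmentDetector().detect(g)[0][:,0]
    L=[l for l in ls if np.hypot(l[2]-l[0],l[3]-l[1])>22 and 150<l[[0,2]].min() and l[[0,2]].max()<380 and l[[1,3]].max()<200]
    print(np.round(L,0).astype(int).tolist()); return c
look(sys.argv[1])
E
python3 bl.py w6; python3 go.py .4 .0415 .134 -8
```

```text
red rows 195 329 cols 246 279
[[287, 47, 198, 49], [195, 43, 202, 0], [174, 49, 156, 80], [348, 51, 321, 48], [319, 49, 288, 47], [163, 136, 185, 147], [196, 158, 207, 184], [154, 16, 169, 39], [348, 0, 359, 46], [313, 58, 314, 86], [327, 120, 353, 107], [270, 156, 271, 192], [314, 198, 305, 175], [208, 152, 211, 51], [315, 157, 315, 133], [160, 71, 166, 50], [288, 156, 313, 158], [252, 159, 211, 159], [362, 106, 356, 54], [315, 88, 316, 131], [157, 66, 162, 44], [205, 195, 201, 173], [274, 39, 198, 42], [281, 42, 338, 45]]
at [0.4006 0.0381 0.1343] yaw -8.26 F [ 0.2 -0.  -2.8] gap 0.201 t 8.2667
frac [-0.006 -0.016  0.002] spin -0.006 j [-0.21 -0.26  2.13  0.    1.27  1.51]
```

Run:
```python
from pitch import *
pitch('w5',(203.5,2),(321.5,2),(203.5,136),(321.5,136))
pitch('w6',(211,52),(313.5,52),(207.5,159),(315.5,159))
c=load('w6')
for p in((198,49),(348,51)): print(onz(c,p,.099,True), onz(c,p,.093,True))
```

```text
w5 front [0.4844 0.0267 0.1283] heel [0.3955 0.0397 0.1324] len 0.0899 pitch down 2.6
w6 front [0.5198 0.0214 0.0899] heel [0.4427 0.0331 0.1108] len 0.0808 pitch down 15.0
[0.52778275 0.06665501 0.099     ] [0.52901685 0.06776936 0.093     ]
[ 0.5121003  -0.04025647  0.099     ] [ 0.51289685 -0.04212506  0.093     ]
```

The blade is now about 15° nose-down and the deck edge crosses it at row 49. I'll continue to about 32°.

{"name": "carry_out", "arguments": {"plan": [0.03,0,-0.05,0,0.06,0,-0.1,0,0.1,0,-0.145,0,0.14,0,-0.19,0,0.15,0,-0.2,0]}}

```text
t: 8.68
tcp_pos: [0.4297, 0.0338, 0.1734]
ee_rot: [[0.99, -0.144, 0.001], [-0.144, -0.99, -0.0], [0.001, 0.0, -1.0]]
ft_force: [0.5, -0.3, -3.1]
finger_gap: 0.205
gripper_force: 22.7
```

{"name": "carry_out", "arguments": {"plan": [0,0,0,0]}}

```text
t: 8.77
tcp_pos: [0.4288, 0.034, 0.1726]
ee_rot: [[0.99, -0.144, 0.0], [-0.144, -0.99, 0.0], [0.0, -0.0, -1.0]]
ft_force: [-0.0, 0.1, -2.3]
finger_gap: 0.206
gripper_force: 22.9
```

```bash
python3 bl.py w7; python3 go.py .4 .0415 .134 -8
```

```text
red rows 200 337 cols 246 279
[[342, 86, 207, 86], [204, 82, 214, 0], [183, 75, 164, 109], [331, 0, 346, 84], [183, 157, 204, 174], [255, 198, 256, 174], [213, 166, 218, 89], [310, 150, 329, 133], [296, 22, 311, 1], [243, 184, 221, 185], [170, 60, 152, 45], [345, 67, 334, 0], [309, 106, 311, 147], [267, 17, 238, 13], [351, 127, 347, 86], [345, 131, 323, 140], [237, 20, 261, 25], [299, 176, 302, 152], [297, 80, 207, 81], [301, 82, 342, 84], [213, 83, 261, 83]]
at [0.4284 0.0341 0.1722] yaw -8.27 F [ 0.3 -1.  -2.2] gap 0.2 t 8.8167
frac [-0.146 -0.016  0.191] spin -0.006 j [-0.2  -0.22  2.01  0.    1.35  1.51]
```

Run:
```python
from pitch import *
pitch('w7',(217.8,90),(308.3,90),(211.8,184),(312.8,184))
c=load('w7')
for p in((207,86),(342,86)): print(onz(c,p,.099,True))
```

```text
w7 front [0.5185 0.0208 0.0977] heel [0.4488 0.0316 0.1384] len 0.0814 pitch down 29.9
[0.52892242 0.06673037 0.099     ]
[ 0.51372575 -0.0461456   0.099     ]
```

{"name": "carry_out", "arguments": {"plan": [0.015,0,-0.02,0,0.03,0,-0.04,0,0.03,0,-0.04,0]}}

```text
t: 9.07
tcp_pos: [0.4349, 0.0331, 0.181]
ee_rot: [[0.99, -0.144, 0.0], [-0.144, -0.99, -0.0], [0.0, -0.0, -1.0]]
ft_force: [-0.4, -0.1, -1.9]
finger_gap: 0.199
gripper_force: 22.7
```

```bash
python3 bl.py w8; python3 go.py .4 .0415 .134 -8
```

```text
red rows 202 339 cols 246 279
[[206, 89, 216, 1], [314, 93, 224, 93], [339, 95, 316, 93], [328, 0, 343, 91], [176, 102, 157, 118], [162, 155, 187, 161], [196, 167, 210, 185], [214, 169, 219, 96], [328, 138, 353, 131], [275, 38, 303, 22], [309, 153, 328, 137], [172, 66, 156, 52], [349, 131, 338, 33], [263, 26, 236, 20], [199, 182, 173, 165], [316, 90, 339, 91], [297, 87, 209, 88], [302, 111, 294, 132], [211, 91, 241, 91], [326, 149, 311, 167]]
at [0.4346 0.0331 0.1808] yaw -8.27 F [-1.6  0.7 -2.6] gap 0.204 t 9.1167
frac [-0.177 -0.017  0.234] spin -0.006 j [-0.2  -0.21  1.99 -0.    1.36  1.51]
```

The blade is at about 31° nose-down. I'll withdraw it down-slope from under the deck, then raise it and come over the deck.

{"name": "carry_out", "arguments": {"plan": [-0.02,0,0.01,0,-0.1,0,-0.04,0,-0.22,0,-0.1,0,-0.3,0,-0.16,0,-0.3,0,-0.2,0]}}

```text
t: 9.53
tcp_pos: [0.3735, 0.0423, 0.2214]
ee_rot: [[0.99, -0.143, 0.001], [-0.143, -0.99, -0.0], [0.001, 0.0, -1.0]]
ft_force: [0.3, -0.4, -2.3]
finger_gap: 0.203
gripper_force: 22.8
```

{"name": "carry_out", "arguments": {"plan": [0.08,0,0,0,0.16,0,0,0,0.24,0,0.05,0,0.3,0,0.12,0,0.3,0,0.12,0], "force": 30}}

```text
t: 9.95
tcp_pos: [0.4348, 0.033, 0.1942]
ee_rot: [[0.99, -0.144, -0.003], [-0.144, -0.99, 0.001], [-0.003, -0.0, -1.0]]
ft_force: [-1.1, -0.3, -2.8]
finger_gap: 0.197
gripper_force: 33.0
```

{"name": "carry_out", "arguments": {"plan": [0,0,0,0]}}

```text
t: 10.03
tcp_pos: [0.434, 0.0332, 0.1958]
ee_rot: [[0.99, -0.144, -0.002], [-0.144, -0.99, 0.0], [-0.002, -0.0, -1.0]]
ft_force: [-0.6, -0.1, -1.8]
finger_gap: 0.2
gripper_force: 33.0
```

```bash
python3 bl.py w9; python3 go.py .4 .0415 .134 -8
python3 - <<'E'
from h import *
c=load('w9');s=snap('side','s9')
a=np.hstack([cv2.resize(c['image'],(480,360)),cv2.resize(s['image'][125:225,220:310],(315,360))]);cv2.imwrite('pics/c9.png',a[:,:,::-1])
E
```

```text
red rows 202 339 cols 246 279
[[209, 91, 218, 0], [336, 93, 302, 92], [188, 80, 170, 112], [167, 152, 190, 158], [325, 0, 339, 91], [241, 35, 265, 39], [191, 158, 207, 173], [221, 21, 240, 35], [265, 40, 294, 31], [301, 84, 224, 84], [214, 172, 219, 94], [153, 46, 175, 56], [338, 130, 361, 131], [177, 67, 159, 51], [346, 128, 335, 34], [308, 111, 310, 146], [334, 33, 328, 1], [268, 28, 241, 25], [231, 192, 253, 192], [352, 131, 328, 136], [298, 156, 307, 132]]
at [0.4342 0.0333 0.1966] yaw -8.27 F [ 0.5  0.5 -1.7] gap 0.199 t 10.0833
frac [-0.175 -0.016  0.313] spin -0.006 j [-0.2  -0.22  1.97  0.    1.4   1.51]
```

View pics/c9.png

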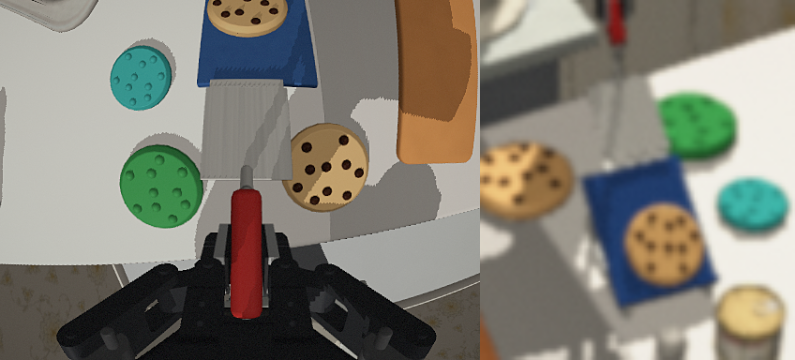

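The blade is now over the deck's upper end: front edge at row 84, deck edge at row 92 (full-size pixels). It lines up laterally with the cookie (both centred near column 263).

Run:
```python
from pitch import *
pitch('w9',(219.6,84),(306.6,84),(212.8,192),(312.6,192))
c=load('w9')
print('tip@.1',onz(c,(263,84),.105,True),'edge',onz(c,(209,91),.099,True),onz(c,(336,93),.099,True))
h=cv2.cvtColor(c['image'],cv2.COLOR_RGB2HSV);m=cv2.inRange(h,(8,60,120),(25,200,255));m[60:]=0;m[:,:200]=0;m[:,320:]=0
y,x=np.nonzero(m);print('cookie rows',y.min(),y.max(),'cols',x.min(),x.max()); r=y.max()
print('cookie near edge top', onz(c,(x[y>=r-1].mean(),r),.085,True), 'sides mid', onz(c,((x.min()+x.max())/2,10),.065,True))
```

```text
w9 front [0.529  0.0192 0.1099] heel [0.4473 0.0315 0.1608] len 0.097 pitch down 31.6
tip@.1 [0.52852567 0.01938698 0.105     ] edge [0.53045819 0.06899428 0.099     ] [ 0.51275211 -0.04652341  0.099     ]
cookie rows 0 39 cols 221 306
cookie near edge top [0.57329542 0.01284509 0.085     ] sides mid [0.60875125 0.00713447 0.065     ]
```

{"name": "carry_out", "arguments": {"plan": [0.02,0,0.025,0,0.04,0,0.05,0,0.06,0,0.07,0,0.06,0,0.07,0]}}

```text
t: 10.47
tcp_pos: [0.447, 0.0313, 0.182]
ee_rot: [[0.99, -0.144, 0.0], [-0.144, -0.99, -0.0], [0.0, -0.0, -1.0]]
ft_force: [1.4, -0.2, -1.2]
finger_gap: 0.201
gripper_force: 33.0
```

{"name": "carry_out", "arguments": {"plan": [0,0,0.02,0,0,0,0.02,0]}}

```text
t: 10.63
tcp_pos: [0.4467, 0.0314, 0.1785]
ee_rot: [[0.99, -0.144, 0.001], [-0.144, -0.99, -0.0], [0.001, 0.0, -1.0]]
ft_force: [0.2, -0.1, -1.7]
finger_gap: 0.202
gripper_force: 33.0
```

```bash
python3 bl.py w10; python3 go.py .4 .0415 .134 -8
```

```text
red rows 201 338 cols 246 279
[[341, 108, 307, 107], [206, 104, 216, 0], [292, 31, 259, 38], [256, 198, 256, 176], [327, 0, 344, 104], [186, 171, 206, 187], [240, 45, 269, 50], [221, 32, 241, 46], [301, 79, 224, 79], [166, 61, 179, 81], [318, 154, 343, 142], [213, 184, 217, 109], [269, 174, 270, 198], [282, 47, 303, 33], [253, 187, 214, 187], [344, 86, 332, 8], [258, 37, 236, 32], [349, 141, 344, 87], [294, 186, 272, 186], [272, 189, 294, 189]]
at [0.4468 0.0314 0.1786] yaw -8.27 F [ 0.9 -0.5 -1.3] gap 0.2 t 10.6833
frac [-0.239 -0.016  0.223] spin -0.006 j [-0.2  -0.17  1.96  0.    1.35  1.51]
```

{"name": "carry_out", "arguments": {"plan": [0.025,0,0.015,0,0.05,0,0.03,0,0.075,0,0.044,0,0.1,0,0.059,0,0.125,0,0.074,0]}}

```text
t: 11.1
tcp_pos: [0.4719, 0.0277, 0.1636]
ee_rot: [[0.99, -0.144, 0.0], [-0.144, -0.99, -0.0], [0.0, 0.0, -1.0]]
ft_force: [0.4, 1.4, 1.4]
finger_gap: 0.203
gripper_force: 33.3
```

{"name": "carry_out", "arguments": {"plan": [0.025,0,0.015,0,0.05,0,0.03,0,0.075,0,0.044,0,0.1,0,0.058,0,0.1,0,0.058,0]}}

```text
t: 11.52
tcp_pos: [0.4916, 0.0248, 0.1515]
ee_rot: [[0.99, -0.144, -0.0], [-0.144, -0.99, 0.0], [-0.0, -0.0, -1.0]]
ft_force: [1.2, 0.1, -1.6]
finger_gap: 0.2
gripper_force: 33.0
```

```bash
python3 bl.py w11; python3 go.py .4 .0415 .134 -8
python3 - <<'E'
from h import *
for f in('w10','w11'):
    c=load(f);h=cv2.cvtColor(c['image'],cv2.COLOR_RGB2HSV);m=cv2.inRange(h,(8,60,100),(25,200,255));m[100:]=0;m[:,:200]=0;m[:,320:]=0
    m=cv2.morphologyEx(m,cv2.MORPH_OPEN,np.ones((3,3)));y,x=np.nonzero(m);print(f,'cookie rows',y.min(),y.max(),'cols',x.min(),x.max())
E
```

```text
red rows 201 338 cols 245 279
[[201, 161, 213, 16], [255, 199, 256, 174], [222, 12, 331, 14], [269, 174, 269, 198], [346, 164, 311, 163], [332, 24, 350, 159], [311, 162, 307, 101], [281, 18, 253, 16], [218, 88, 214, 162], [344, 185, 369, 185], [314, 47, 299, 26], [302, 181, 309, 148], [282, 17, 314, 20], [253, 187, 214, 187], [329, 26, 297, 24], [353, 182, 345, 89], [345, 88, 332, 0], [373, 189, 347, 188], [238, 16, 214, 17]]
at [0.4913 0.0249 0.1516] yaw -8.28 F [ 1.9  0.5 -0.6] gap 0.2 t 11.5667
frac [-0.464 -0.017  0.088] spin -0.006 j [-0.2  -0.02  1.88  0.    1.29  1.52]
w10 cookie rows 0 49 cols 219 308
w11 cookie rows 17 94 cols 214 313
```

The blade front has gone about 12 mm under the cookie: the cookie's near edge is at row 94, past the blade front at row 79. The cookie has stayed in place, so I'll keep sliding down the slope.

{"name": "carry_out", "arguments": {"plan": [0.03,0,0.018,0,0.06,0,0.035,0,0.09,0,0.052,0,0.12,0,0.07,0,0.14,0,0.082,0]}}

```text
t: 11.98
tcp_pos: [0.5192, 0.0208, 0.1352]
ee_rot: [[0.99, -0.144, -0.0], [-0.144, -0.99, 0.0], [-0.0, -0.0, -1.0]]
ft_force: [-1.1, 0.7, 2.3]
finger_gap: 0.202
gripper_force: 33.4
```

{"name": "carry_out", "arguments": {"plan": [0.03,0,0.017,0,0.06,0,0.035,0,0.09,0,0.052,0,0.12,0,0.07,0,0.12,0,0.07,0]}}

```text
t: 12.4
tcp_pos: [0.5433, 0.0173, 0.1208]
ee_rot: [[0.99, -0.144, 0.0], [-0.144, -0.99, 0.0], [0.0, -0.0, -1.0]]
ft_force: [2.1, -0.2, -0.7]
finger_gap: 0.197
gripper_force: 33.0
```

```bash
cat > ck.py <<'E'
import sys; from h import *
f=sys.argv[1];c=load(f);h=cv2.cvtColor(c['image'],cv2.COLOR_RGB2HSV);m=cv2.inRange(h,(8,60,90),(25,200,255));m[190:]=0;m[:,:195]=0;m[:,330:]=0
m=cv2.morphologyEx(m,cv2.MORPH_OPEN,np.ones((5,5)));y,x=np.nonzero(m);print(f,'cookie rows',y.min(),y.max(),'cols',x.min(),x.max(),'area',len(x))
E
python3 bl.py w12; python3 ck.py w12; python3 go.py .4 .0415 .134 -8
```

```text
red rows 128 338 cols 232 279
[[209, 59, 307, 58], [205, 104, 208, 72], [339, 74, 344, 115], [308, 59, 339, 61], [223, 27, 201, 29], [213, 188, 256, 187], [215, 137, 212, 186], [269, 188, 312, 187], [309, 79, 276, 63], [251, 64, 228, 74], [276, 63, 251, 64], [314, 138, 322, 113], [312, 186, 311, 161], [322, 113, 316, 89], [350, 132, 343, 68], [266, 151, 239, 146], [343, 67, 332, 1], [253, 185, 216, 185], [218, 141, 241, 157], [336, 73, 299, 71], [287, 65, 338, 67], [297, 186, 272, 185], [232, 62, 209, 64]]
w12 cookie rows 0 162 cols 195 320 area 7916
at [0.543  0.0173 0.1211] yaw -8.28 F [ 2.3 -0.7 -1.9] gap 0.202 t 12.45
frac [-0.725 -0.017 -0.065] spin -0.006 j [-0.19  0.15  1.76  0.    1.23  1.52]
```

The blade is almost fully under the cookie, with about 10 mm of overhang near the lip. I'll advance slightly, then lower the hand back and down around the heel, so the deck turns the blade towards level and the cookie rises above the lip.

{"name": "carry_out", "arguments": {"plan": [0.01,0,0.006,0,0.02,0,0.012,0,0.02,0,0.012,0], "force": 20}}

```text
t: 12.7
tcp_pos: [0.5465, 0.0169, 0.1194]
ee_rot: [[0.99, -0.144, 0.0], [-0.144, -0.99, -0.0], [0.0, -0.0, -1.0]]
ft_force: [0.4, -0.9, -0.3]
finger_gap: 0.199
gripper_force: 33.2
```

{"name": "carry_out", "arguments": {"plan": [-0.015,0,0.012,0,-0.03,0,0.024,0,-0.045,0,0.034,0,-0.055,0,0.044,0,-0.055,0,0.044,0]}}

```text
t: 13.12
tcp_pos: [0.5374, 0.0182, 0.1133]
ee_rot: [[0.99, -0.144, 0.006], [-0.144, -0.99, -0.001], [0.006, 0.0, -1.0]]
ft_force: [0.4, 0.3, 10.4]
finger_gap: 0.2
gripper_force: 35.1
```

```bash
python3 bl.py w13; python3 ck.py w13; python3 go.py .4 .0415 .134 -8
```

```text
red rows 122 335 cols 232 279
[[196, 198, 206, 65], [207, 53, 247, 51], [342, 68, 356, 196], [287, 51, 339, 54], [213, 179, 254, 179], [246, 1, 229, 18], [157, 152, 169, 179], [214, 126, 211, 177], [271, 179, 312, 178], [216, 11, 192, 13], [208, 81, 207, 116], [230, 16, 207, 23], [189, 19, 170, 0], [315, 73, 298, 57], [340, 26, 354, 0], [241, 1, 221, 10], [313, 177, 311, 132], [305, 140, 281, 153], [264, 47, 288, 51], [321, 117, 323, 87], [221, 66, 209, 85], [283, 53, 261, 50], [354, 143, 345, 63], [234, 145, 268, 153], [338, 66, 311, 65], [344, 58, 339, 25], [261, 142, 239, 137], [238, 137, 218, 120], [303, 58, 341, 60]]
w13 cookie rows 0 153 cols 195 323 area 8318
at [0.5375 0.0182 0.1133] yaw -8.27 F [-1.4  0.1 12.2] gap 0.202 t 13.1667
frac [-0.696 -0.017 -0.107] spin -0.006 j [-0.19  0.14  1.79 -0.    1.21  1.52]
```

{"name": "carry_out", "arguments": {"plan": [-0.01,0,0.008,0,-0.02,0,0.016,0,-0.03,0,0.024,0,-0.04,0,0.032,0,-0.05,0,0.038,0], "fingers": -1, "force": 20}}

```text
t: 13.58
tcp_pos: [0.5273, 0.0196, 0.1054]
ee_rot: [[0.99, -0.144, 0.005], [-0.144, -0.99, -0.001], [0.005, 0.0, -1.0]]
ft_force: [0.3, -0.0, 9.3]
finger_gap: 0.198
gripper_force: 36.1
```

```bash
python3 bl.py w14; python3 ck.py w14; python3 go.py .4 .0415 .134 -8
```

```text
red rows 196 330 cols 246 279
[[348, 85, 358, 166], [343, 56, 348, 85], [211, 163, 254, 162], [210, 109, 209, 161], [271, 162, 314, 162], [311, 39, 346, 42], [198, 11, 178, 1], [315, 161, 315, 113], [252, 195, 276, 195], [305, 124, 284, 134], [234, 27, 261, 19], [271, 193, 269, 163], [278, 82, 280, 27], [291, 25, 310, 37], [359, 152, 347, 49], [346, 41, 338, 1], [222, 120, 247, 132], [305, 36, 281, 24], [317, 99, 324, 78], [319, 46, 343, 48], [269, 126, 244, 123]]
w14 cookie rows 21 136 cols 203 327 area 9875
at [0.5267 0.0197 0.1049] yaw -8.26 F [-0.4  0.4  8.3] gap 0.198 t 13.6333
frac [-0.642 -0.017 -0.148] spin -0.006 j [-0.19  0.12  1.83 -0.    1.19  1.52]
```

The blade is now at about 17° and the cookie rides on it above the lip (rows 21–136, lip at rows 39–48). I'll lock the grip and lift gently.

{"name": "carry_out", "arguments": {"plan": [0,0,-0.01,0,0,0,-0.03,0,0,0,-0.06,0,0,0,-0.09,0,0,0,-0.13,0], "force": 60}}

```text
t: 14.05
tcp_pos: [0.5242, 0.0202, 0.1283]
ee_rot: [[0.99, -0.144, -0.003], [-0.144, -0.99, 0.001], [-0.003, -0.0, -1.0]]
ft_force: [0.7, 0.5, -3.4]
finger_gap: 0.193
gripper_force: 62.9
```

{"name": "carry_out", "arguments": {"plan": [0,0,-0.04,0,0,0,-0.08,0,0,0,-0.12,0,0,0,-0.16,0,0,0,-0.18,0]}}

```text
t: 14.47
tcp_pos: [0.5263, 0.0198, 0.1667]
ee_rot: [[0.99, -0.144, 0.002], [-0.144, -0.99, -0.0], [0.002, 0.0, -1.0]]
ft_force: [0.5, 0.3, -3.1]
finger_gap: 0.189
gripper_force: 63.0
```

```bash
python3 bl.py w15; python3 ck.py w15; python3 go.py .32 -.21 .18 -8
```

```text
red rows 195 330 cols 246 279
[[207, 196, 211, 106], [183, 157, 173, 184], [248, 198, 211, 198], [329, 60, 342, 194], [269, 163, 314, 162], [338, 198, 278, 197], [232, 28, 262, 20], [211, 163, 256, 163], [315, 162, 314, 113], [379, 151, 356, 195], [310, 121, 282, 136], [189, 8, 212, 13], [281, 25, 256, 24], [247, 25, 226, 36], [271, 193, 269, 163], [342, 141, 333, 56], [287, 161, 288, 138], [302, 31, 319, 49], [280, 81, 282, 28], [328, 24, 323, 1], [282, 125, 308, 111]]
w15 cookie rows 0 136 cols 195 327 area 9961
at [0.5266 0.0197 0.1671] yaw -8.27 F [ 1.1  0.1 -1.2] gap 0.19 t 14.5167
frac [-0.857  1.285 -0.067] spin -0.006 j [-0.19  0.06  1.77 -0.    1.32  1.52]
```

The cookie sits steadily on the blade. Next is a smooth carry to the board with gentle ramps.

{"name": "carry_out", "arguments": {"plan": [-0.001,0.01,-0.001,0,-0.004,0.03,-0.002,0,-0.009,0.06,-0.004,0,-0.014,0.1,-0.007,0,-0.022,0.15,-0.01,0]}}

```text
t: 14.93
tcp_pos: [0.5164, -0.0098, 0.1666]
ee_rot: [[0.99, -0.144, -0.001], [-0.144, -0.99, 0.0], [-0.001, -0.0, -1.0]]
ft_force: [0.7, -0.5, -3.2]
finger_gap: 0.19
gripper_force: 62.9
```

{"name": "carry_out", "arguments": {"plan": [-0.009,0.06,-0.004,0,-0.018,0.125,-0.008,0,-0.028,0.195,-0.013,0,-0.038,0.265,-0.017,0,-0.049,0.335,-0.022,0]}}

```text
t: 15.35
tcp_pos: [0.4969, -0.0757, 0.1714]
ee_rot: [[0.989, -0.145, -0.0], [-0.145, -0.989, -0.0], [-0.0, 0.0, -1.0]]
ft_force: [0.7, -0.5, -2.0]
finger_gap: 0.193
gripper_force: 62.9
```

{"name": "carry_out", "arguments": {"plan": [-0.011,0.074,-0.005,0,-0.022,0.148,-0.01,0,-0.032,0.222,-0.015,0,-0.043,0.296,-0.02,0,-0.054,0.37,-0.025,0]}}

```text
t: 15.77
tcp_pos: [0.4754, -0.1474, 0.1764]
ee_rot: [[0.989, -0.145, -0.0], [-0.145, -0.989, -0.0], [-0.0, 0.0, -1.0]]
ft_force: [0.2, -0.5, -2.9]
finger_gap: 0.189
gripper_force: 62.9
```

{"name": "carry_out", "arguments": {"plan": [-0.011,0.074,-0.005,0,-0.022,0.148,-0.01,0,-0.032,0.222,-0.015,0,-0.042,0.291,-0.019,0,-0.052,0.356,-0.024,0]}}

```text
t: 16.18
tcp_pos: [0.4547, -0.2164, 0.1812]
ee_rot: [[0.989, -0.145, -0.0], [-0.145, -0.989, -0.0], [-0.0, 0.0, -1.0]]
ft_force: [0.5, -0.2, -3.0]
finger_gap: 0.191
gripper_force: 62.9
```

{"name": "carry_out", "arguments": {"plan": [-0.009,0.06,-0.004,0,-0.017,0.115,-0.008,0,-0.024,0.163,-0.011,0,-0.03,0.2,-0.014,0,-0.034,0.23,-0.016,0]}}

```text
t: 16.6
tcp_pos: [0.442, -0.26, 0.1844]
ee_rot: [[0.99, -0.144, -0.0], [-0.144, -0.99, 0.0], [-0.0, -0.0, -1.0]]
ft_force: [0.5, -0.1, -3.5]
finger_gap: 0.187
gripper_force: 62.9
```

{"name": "carry_out", "arguments": {"plan": [-0.003,0.025,-0.002,-0.01,-0.006,0.045,-0.003,-0.025,-0.008,0.055,-0.004,-0.045,-0.008,0.06,-0.004,-0.06,-0.008,0.06,-0.004,-0.06]}}

```text
t: 17.02
tcp_pos: [0.4391, -0.2708, 0.1852]
ee_rot: [[0.995, -0.096, 0.0], [-0.096, -0.995, 0.0], [-0.0, -0.0, -1.0]]
ft_force: [0.5, 0.9, -3.4]
finger_gap: 0.193
gripper_force: 62.9
```

```bash
python3 bl.py w16; python3 ck.py w16; python3 go.py .44 -.272 .10 -5.5
python3 - <<'E'
from h import *
c=load('w16');h=cv2.cvtColor(c['image'],cv2.COLOR_RGB2HSV)
m=cv2.inRange(h,(5,140,60),(18,255,255));m=cv2.morphologyEx(m,cv2.MORPH_OPEN,np.ones((5,5)))
q=max(cv2.findContours(m,0,1)[0],key=cv2.contourArea);print([(p.tolist(),onz(c,p.astype(float),.016,True).round(3).tolist()) for p in cv2.approxPolyDP(q,4,True)[:,0]])
E
```

```text
red rows 195 330 cols 246 279
[[254, 193, 256, 168], [334, 68, 334, 122], [333, 124, 330, 186], [184, 11, 154, 67], [309, 122, 282, 136], [270, 151, 271, 193], [195, 42, 195, 1], [200, 199, 194, 78], [195, 77, 195, 43], [210, 108, 201, 82], [252, 137, 223, 123], [209, 148, 210, 108], [289, 162, 291, 138], [323, 102, 309, 121], [244, 163, 211, 164], [330, 76, 330, 29], [315, 117, 316, 162], [313, 164, 291, 164], [326, 189, 331, 88], [274, 23, 251, 24], [226, 36, 211, 55], [249, 25, 227, 35], [227, 115, 252, 126], [322, 89, 322, 62], [283, 125, 307, 111], [219, 161, 242, 161]]
w16 cookie rows 0 189 cols 196 329 area 19714
at [ 0.4391 -0.2706  0.1851] yaw -5.54 F [ 0.4 -0.3 -2.9] gap 0.192 t 17.0667
frac [0.005 0.007 0.426] spin -0.001 j [-0.79  0.01  1.77  0.    1.35  0.88]
[([331, 0], [0.636, -0.37, 0.016]), ([197, 0], [0.651, -0.214, 0.016]), ([201, 195], [0.412, -0.191, 0.016]), ([208, 207], [0.395, -0.197, 0.016]), ([245, 209], [0.388, -0.244, 0.016]), ([253, 195], [0.406, -0.256, 0.016]), ([254, 164], [0.445, -0.261, 0.016]), ([209, 162], [0.453, -0.207, 0.016]), ([210, 105], [0.52, -0.217, 0.016]), ([202, 84], [0.546, -0.211, 0.016]), ([207, 55], [0.58, -0.22, 0.016]), ([219, 37], [0.6, -0.236, 0.016]), ([236, 27], [0.609, -0.257, 0.016]), ([278, 22], [0.61, -0.305, 0.016]), ([306, 35], [0.593, -0.335, 0.016]), ([331, 74], [0.545, -0.361, 0.016])]
```

{"name": "carry_out", "arguments": {"plan": [0,0,0.02,0,0,0,0.07,0,0,0,0.14,0,0,0,0.22,0,0,0,0.3,0]}}

```text
t: 17.48
tcp_pos: [0.4389, -0.2704, 0.1237]
ee_rot: [[0.995, -0.097, -0.0], [-0.097, -0.995, 0.0], [-0.0, -0.0, -1.0]]
ft_force: [-0.0, -0.7, -2.1]
finger_gap: 0.188
gripper_force: 63.0
```

{"name": "carry_out", "arguments": {"plan": [0,0,0.06,0,0,0,0.1,0,0,0,0.13,0,0,0,0.15,0,0,0,0.15,0]}}

```text
t: 17.9
tcp_pos: [0.4389, -0.2706, 0.0946]
ee_rot: [[0.995, -0.097, -0.001], [-0.097, -0.995, 0.001], [-0.001, -0.001, -1.0]]
ft_force: [-0.3, -0.1, -2.8]
finger_gap: 0.193
gripper_force: 62.9
```

{"name": "carry_out", "arguments": {"plan": [0,0,0.01,0,0,0,0.02,0,0,0,0.03,0,0,0,0.04,0,0,0,0.04,0]}}

```text
t: 18.32
tcp_pos: [0.4389, -0.2707, 0.0869]
ee_rot: [[0.995, -0.097, -0.0], [-0.097, -0.995, 0.0], [-0.0, -0.0, -1.0]]
ft_force: [0.0, -0.0, -3.8]
finger_gap: 0.192
gripper_force: 62.9
```

```bash
python3 bl.py w17; python3 ck.py w17; python3 go.py .44 -.272 .10 -5.5
python3 - <<'E'
from h import *
s=snap('side','s17');p=[proj(s,X) for X in((.45,-.28,.08),(.6,-.28,.0))];print(p)
a=cv2.resize(s['image'][150:250,150:250],(600,600),interpolation=cv2.INTER_CUBIC);cv2.imwrite('pics/c17.png',a[:,:,::-1])
c=load('w17');print(c['position'])
E
```

```text
red rows 195 330 cols 246 279
[[357, 34, 360, 78], [358, 107, 359, 132], [170, 98, 170, 1], [255, 174, 256, 149], [270, 151, 271, 193], [249, 24, 226, 36], [240, 16, 265, 4], [206, 54, 226, 32], [315, 161, 314, 136], [350, 191, 356, 78], [211, 112, 210, 162], [212, 163, 253, 163], [257, 137, 236, 131], [321, 89, 322, 66]]
w17 cookie rows 0 189 cols 195 329 area 20188
at [ 0.439  -0.2707  0.0871] yaw -5.57 F [ 0.3  0.6 -1.9] gap 0.19 t 18.3667
frac [ 0.006  0.006 -0.065] spin -0.002 j [-0.79  0.12  1.87  0.    1.15  0.88]
[array([187.69913795, 185.3076143 ]), array([203.95404749, 225.08641759])]
[ 0.52231194 -0.27832189  0.26492125]
```

{"name": "carry_out", "arguments": {"plan": [0,0,0.01,0,0,0,0.02,0,0,0,0.03,0,0,0,0.03,0]}}

```text
t: 18.75
tcp_pos: [0.4387, -0.2705, 0.0806]
ee_rot: [[0.995, -0.097, -0.001], [-0.097, -0.995, 0.001], [-0.001, -0.001, -1.0]]
ft_force: [-0.3, -0.4, -2.5]
finger_gap: 0.187
gripper_force: 62.9
```

{"name": "carry_out", "arguments": {"plan": [0,0,0.008,0,0,0,0.015,0,0,0,0.015,0]}}

```text
t: 19.0
tcp_pos: [0.4389, -0.2707, 0.0778]
ee_rot: [[0.995, -0.097, -0.0], [-0.097, -0.995, 0.0], [-0.0, -0.0, -1.0]]
ft_force: [0.5, -0.1, -2.8]
finger_gap: 0.194
gripper_force: 62.9
```

{"name": "carry_out", "arguments": {"plan": [0,0,0.008,0,0,0,0.015,0,0,0,0.015,0]}}

```text
t: 19.25
tcp_pos: [0.4392, -0.2711, 0.0755]
ee_rot: [[0.995, -0.097, 0.0], [-0.097, -0.995, -0.0], [0.0, 0.0, -1.0]]
ft_force: [-1.2, 0.1, 0.1]
finger_gap: 0.19
gripper_force: 63.4
```

```bash
python3 bl.py w18; python3 go.py .44 -.272 .10 -5.5
```

```text
red rows 195 330 cols 245 279
[[254, 193, 257, 143], [362, 49, 363, 72], [362, 107, 360, 158], [362, 82, 363, 104], [311, 119, 281, 135], [167, 131, 165, 1], [270, 149, 271, 192], [289, 162, 290, 137], [231, 22, 258, 9], [287, 64, 289, 28], [361, 1, 362, 48], [292, 160, 314, 161], [205, 54, 222, 32], [315, 159, 314, 114], [211, 162, 253, 161], [210, 109, 209, 161], [296, 118, 315, 101], [261, 125, 238, 119]]
at [ 0.4393 -0.2711  0.0756] yaw -5.58 F [-1.5 -0.1  1.4] gap 0.188 t 19.3
frac [ 0.004  0.004 -0.122] spin -0.002 j [-0.79  0.14  1.87  0.    1.13  0.88]
```

Contact with the board at TCP z 0.0756, as predicted. I'll unload by 2 mm, then draw the blade back briskly so that the cookie slides off its nose-down front.

{"name": "carry_out", "arguments": {"plan": [0,0,-0.01,0,0,0,-0.01,0]}}

```text
t: 19.47
tcp_pos: [0.4393, -0.271, 0.0775]
ee_rot: [[0.995, -0.097, 0.0], [-0.097, -0.995, -0.0], [0.001, 0.0, -1.0]]
ft_force: [1.2, 0.1, -3.7]
finger_gap: 0.19
gripper_force: 63.0
```

{"name": "carry_out", "arguments": {"plan": [-0.85,0,0,0,-0.85,0,0,0,-0.85,0,0,0,-0.85,0,0,0,-0.85,0,0,0]}}

```text
t: 19.88
tcp_pos: [0.2648, -0.2521, 0.0757]
ee_rot: [[0.995, -0.1, -0.004], [-0.1, -0.995, 0.002], [-0.004, -0.002, -1.0]]
ft_force: [-1.9, 1.8, 2.1]
finger_gap: 0.188
gripper_force: 63.4
```

{"name": "carry_out", "arguments": {"plan": [0,0,0,0]}}

```text
t: 19.97
tcp_pos: [0.2681, -0.254, 0.0771]
ee_rot: [[0.995, -0.101, 0.0], [-0.101, -0.995, -0.001], [0.0, 0.0, -1.0]]
ft_force: [-0.6, -0.4, -1.8]
finger_gap: 0.192
gripper_force: 63.0
```

```bash
python3 bl.py w19; python3 ck.py w19;python3 go.py .27 -.255 .17 -5.5
python3 - <<'E'
from h import *
s=snap('side','s19');w=load('w19');t=snap('top','t19')
a=np.hstack([cv2.resize(w['image'],(400,300)),cv2.resize(s['image'][150:255,160:300],(400,300),interpolation=cv2.INTER_CUBIC)])
b=np.zeros((300,800,3),np.uint8);b[:,:400]=cv2.resize(t['image'][150:270,260:420],(400,300),interpolation=cv2.INTER_CUBIC)
cv2.imwrite('pics/c19.png',np.vstack([a,b])[:,:,::-1])
E
```

```text
red rows 195 330 cols 246 279
[[254, 193, 256, 157], [276, 186, 322, 182], [314, 107, 315, 133], [343, 62, 313, 60], [303, 163, 276, 162], [302, 42, 298, 1], [166, 29, 167, 1], [213, 59, 211, 97], [360, 1, 362, 37], [187, 59, 211, 58], [258, 141, 277, 128], [299, 37, 219, 37], [314, 161, 314, 136], [211, 61, 186, 63], [212, 161, 242, 161], [211, 126, 211, 159], [242, 163, 211, 163]]
w19 cookie rows 0 61 cols 195 329 area 5996
at [ 0.2694 -0.2547  0.0775] yaw -5.7 F [-0.5  0.  -2.1] gap 0.193 t 20.0167
frac [ 0.004  0.002 -0.463] spin -0.004 j [-1.09 -0.28  2.26  0.    1.16  0.58]
```

Run:
```python
from h import *
P={}
for f in('top','side'):
    c=load({'top':'t19','side':'s19'}[f]);c0=load(f+'0');d=np.abs(c['image'].astype(int)-c0['image']).sum(2)
    m=((d>60)*255).astype(np.uint8); 
    # restrict to board area
    q=np.array([proj(c,X) for X in((.38,-.2,.016),(.68,-.2,.016),(.68,-.37,.016),(.38,-.37,.016))]).astype(np.int32)
    k=np.zeros_like(m);cv2.fillConvexPoly(k,q,255);m&=k
    h=cv2.cvtColor(c['image'],cv2.COLOR_RGB2HSV);print(f,'quad',q.tolist())
    s=((h[:,:,1]<170)&(k>0)).astype(np.uint8)*255;s=cv2.morphologyEx(s,cv2.MORPH_CLOSE,np.ones((5,5)));s=cv2.morphologyEx(s,cv2.MORPH_OPEN,np.ones((3,3)))
    for g in cv2.findContours(s,0,1)[0]:
        if cv2.contourArea(g)>60:
            W=np.array([onz(c,p.astype(float),.032)[:2] for p in g[:,0]],np.float32);print(cv2.boundingRect(g),cv2.contourArea(g),'world',(cv2.minEnclosingCircle(W)[0]),cv2.minEnclosingCircle(W)[1], cv2.minAreaRect(W)[1])
```

```text
top quad [[302, 245], [300, 171], [341, 171], [344, 244]]
(309, 240, 20, 6) 82.0 world (0.3855234384536743, -0.2633562684059143) 0.03835209459066391 (0.075591079890728, 0.01965375244617462)
(339, 208, 6, 37) 137.5 world (0.4548768401145935, -0.3551028370857239) 0.0725041925907135 (0.01991114765405655, 0.1439134180545807)
(311, 197, 22, 21) 347.0 world (0.5308656096458435, -0.27996569871902466) 0.04516177996993065 (0.08513640612363815, 0.08076510578393936)
(300, 171, 6, 23) 72.5 world (0.6333800554275513, -0.20601683855056763) 0.046257391571998596 (0.02036195807158947, 0.09082607924938202)
side quad [[202, 180], [232, 229], [187, 246], [162, 193]]
(215, 204, 17, 27) 102.0 world (0.6192541122436523, -0.21152779459953308) 0.07249734550714493 (0.02138744667172432, 0.14444546401500702)
(185, 200, 24, 20) 360.5 world (0.5410208702087402, -0.2820623517036438) 0.052151937037706375 (0.08726359903812408, 0.10111825168132782)
(163, 191, 19, 40) 172.5 world (0.501785397529602, -0.36067450046539307) 0.1091824322938919 (0.031072812154889107, 0.2179728001356125)
(176, 181, 28, 11) 105.0 world (0.40348219871520996, -0.261199951171875) 0.057764820754528046 (0.11530479043722153, 0.03405451402068138)
```

View pics/c19.png

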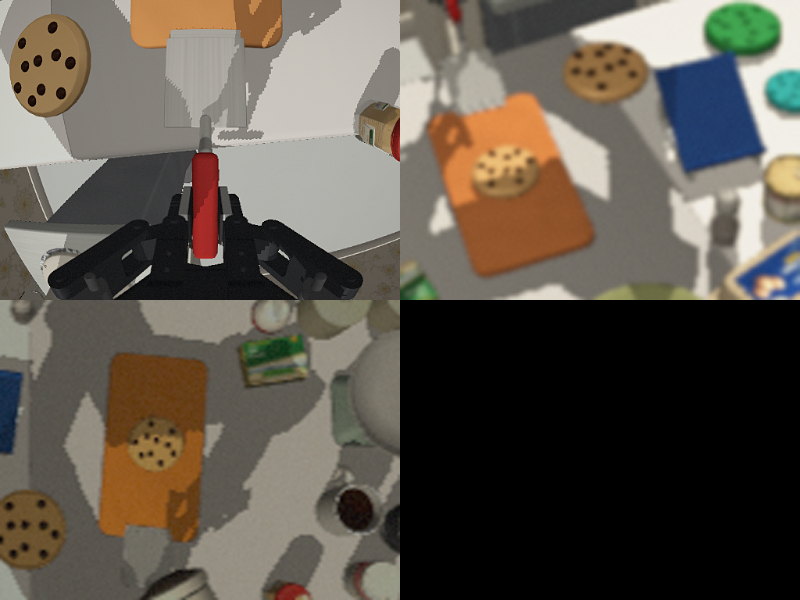

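The last picture shows the cookie flat with its chips up at the board's centre, (0.53, −0.28), and the blade clear of it. Next I'll carry the slice back to its free spot on the left.

{"name": "carry_out", "arguments": {"plan": [0,0,-0.15,0,0.05,0,-0.35,0,0.15,0,-0.5,0,0.25,0,-0.5,0,0.25,0,-0.5,0]}}

```text
t: 20.53
tcp_pos: [0.324, -0.2609, 0.18]
ee_rot: [[0.996, -0.094, 0.005], [-0.094, -0.996, -0.005], [0.005, 0.004, -1.0]]
ft_force: [0.0, -0.3, -2.1]
finger_gap: 0.192
gripper_force: 63.0
```

{"name": "carry_out", "arguments": {"plan": [0.01,-0.18,0,0,0.02,-0.36,0,0,0.04,-0.54,0,0,0.05,-0.73,0,0,0.06,-0.93,0,0]}}

```text
t: 20.95
tcp_pos: [0.3495, -0.0734, 0.1766]
ee_rot: [[0.995, -0.097, -0.001], [-0.097, -0.995, 0.001], [-0.001, -0.001, -1.0]]
ft_force: [1.5, 0.8, -2.1]
finger_gap: 0.19
gripper_force: 63.0
```

{"name": "carry_out", "arguments": {"plan": [0.01,-0.18,0,0,0.02,-0.36,0,0,0.04,-0.54,0,0,0.05,-0.73,0,0,0.06,-0.93,0,0]}}

```text
t: 21.37
tcp_pos: [0.3794, 0.111, 0.1767]
ee_rot: [[0.995, -0.096, -0.001], [-0.096, -0.995, -0.0], [-0.001, 0.0, -1.0]]
ft_force: [1.1, -1.3, -2.5]
finger_gap: 0.188
gripper_force: 63.0
```

{"name": "carry_out", "arguments": {"plan": [0.01,-0.18,0,0,0.02,-0.36,0,0,0.04,-0.54,0,0,0.05,-0.73,0,0,0.06,-0.93,0,0]}}

```text
t: 21.78
tcp_pos: [0.409, 0.295, 0.176]
ee_rot: [[0.995, -0.095, -0.002], [-0.095, -0.995, -0.001], [-0.002, 0.001, -1.0]]
ft_force: [1.0, -0.7, -1.8]
finger_gap: 0.194
gripper_force: 63.0
```

```bash
python3 go.py .42 .30 .07 -5.5
```

```text
at [0.409 0.295 0.176] yaw -5.48 F [ 1.  -0.7 -1.8] gap 0.194 t 21.7833
frac [ 0.053 -0.031  0.53 ] spin 0.001 j [ 0.39 -0.01  1.81 -0.    1.34  2.05]
```

{"name": "carry_out", "arguments": {"plan": [0,0,0.15,0,0,0,0.3,0,0,0,0.45,0,0,0,0.52,0,0,0,0.54,0]}}

```text
t: 22.2
tcp_pos: [0.406, 0.292, 0.0646]
ee_rot: [[0.995, -0.095, -0.008], [-0.095, -0.995, -0.003], [-0.008, 0.004, -1.0]]
ft_force: [-0.2, -0.4, -2.4]
finger_gap: 0.193
gripper_force: 62.9
```

{"name": "carry_out", "arguments": {"plan": [-0.005,0,0.05,0,-0.02,0,0.09,0,-0.04,0,0.13,0,-0.06,0,0.17,0,-0.08,0,0.2,0], "fingers": -1, "force": 20}}

```text
t: 22.62
tcp_pos: [0.3951, 0.295, 0.03]
ee_rot: [[0.995, -0.097, 0.004], [-0.097, -0.995, 0.001], [0.004, -0.002, -1.0]]
ft_force: [2.1, 0.7, 0.4]
finger_gap: 0.188
gripper_force: 63.7
```

```bash
python3 bl.py w20; python3 go.py .42 .30 .016 -5.5
```

```text
red rows 191 321 cols 245 279
[[357, 174, 374, 137], [253, 187, 255, 128], [270, 143, 271, 187], [293, 193, 289, 144], [281, 96, 278, 21], [205, 141, 206, 16], [320, 43, 320, 141], [318, 39, 317, 16], [252, 142, 207, 143], [317, 143, 292, 142], [284, 1, 312, 2]]
at [0.3937 0.2946 0.0286] yaw -5.53 F [1.1 0.2 0.9] gap 0.191 t 22.6667
frac [ 0.128 -0.04   0.063] spin -0.001 j [ 0.4   0.15  1.97 -0.    1.02  2.06]
```

{"name": "carry_out", "arguments": {"plan": [-0.01,0,0.02,0,-0.02,0,0.04,0,-0.02,0,0.055,0,-0.02,0,0.055,0]}}

```text
t: 23.0
tcp_pos: [0.3892, 0.2944, 0.0176]
ee_rot: [[0.995, -0.097, -0.001], [-0.097, -0.995, -0.0], [-0.001, 0.0, -1.0]]
ft_force: [-2.6, -0.4, 3.4]
finger_gap: 0.193
gripper_force: 64.0
```

```bash
python3 bl.py w21; python3 go.py .42 .30 .016 -5.5
```

```text
red rows 186 317 cols 244 280
[[365, 161, 375, 137], [360, 189, 364, 162], [253, 183, 254, 136], [270, 134, 271, 183], [283, 192, 280, 149], [276, 106, 269, 28], [252, 134, 206, 135], [318, 134, 281, 134], [203, 132, 202, 3], [376, 149, 366, 175], [321, 3, 322, 84], [233, 0, 208, 2], [265, 148, 265, 122]]
at [0.3893 0.2944 0.0179] yaw -5.58 F [-3.   0.2  1.9] gap 0.188 t 23.05
frac [ 0.15  -0.043  0.009] spin -0.002 j [0.4  0.16 1.98 0.   1.   2.07]
```

The slice is level on the worktop (heel row 134–136). Releasing and backing off.

{"name": "carry_out", "arguments": {"plan": [0,0,0,0,0,0,0,0,0,0,0,0,0,0,0,0,0,0,0,0], "fingers": 0.2}}

```text
t: 23.47
tcp_pos: [0.3898, 0.2945, 0.0182]
ee_rot: [[0.995, -0.097, -0.0], [-0.097, -0.995, -0.0], [-0.0, 0.0, -1.0]]
ft_force: [0.2, 0.8, -0.1]
finger_gap: 0.601
gripper_force: 0.0
```

{"name": "carry_out", "arguments": {"plan": [0,0,0,0,0,0,0,0,0,0,0,0,0,0,-0.05,0,0,0,-0.15,0], "fingers": 0.6}}

```text
t: 23.88
tcp_pos: [0.3876, 0.2937, 0.0468]
ee_rot: [[0.995, -0.097, -0.005], [-0.097, -0.995, -0.002], [-0.005, 0.003, -1.0]]
ft_force: [-0.7, -0.5, -1.7]
finger_gap: 0.797
gripper_force: 0.0
```

{"name": "carry_out", "arguments": {"plan": [0,0,-0.2,0,0,0,-0.4,0,0,0,-0.6,0,0,0,-0.8,0,0,0,-0.8,0]}}

```text
t: 24.3
tcp_pos: [0.3945, 0.2968, 0.2186]
ee_rot: [[0.995, -0.097, 0.016], [-0.097, -0.995, 0.007], [0.015, -0.008, -1.0]]
ft_force: [1.2, -0.1, 0.3]
finger_gap: 0.799
gripper_force: 0.0
```

```bash
python3 bl.py w22; python3 go.py .42 .30 .016 -5.5
python3 - <<'E'
from h import *
t=snap('top','t22');c=load('w22')
# red grip position
h=cv2.cvtColor(c['image'],cv2.COLOR_RGB2HSV);m=cv2.inRange(h,(0,130,60),(8,255,255))|cv2.inRange(h,(172,130,60),(180,255,255));m[:,:200]=0;m[:,320:]=0;m[:110]=0
y,x=np.nonzero(m)
for r in range(y.min()+4,y.max(),12): print(r,onz(c,((x[y==r].min()+x[y==r].max())/2,r),.063,True).round(4),np.ptp(x[y==r]))
c2=load('t22');c0=load('top0')
d=np.abs(c2['image'].astype(int)-c0['image']).sum(2);m=cv2.morphologyEx(((d>90)*255).astype(np.uint8),cv2.MORPH_OPEN,np.ones((3,3)))
N,_,st,ce=cv2.connectedComponentsWithStats(m);print([(st[i].tolist()) for i in range(1,N) if st[i,4]>15])
E
```

```text
red rows 143 205 cols 259 273
[[258, 193, 258, 144], [316, 140, 325, 118], [273, 147, 273, 173], [262, 141, 262, 114], [328, 52, 320, 30], [320, 28, 331, 6], [363, 194, 337, 188], [295, 108, 294, 133], [296, 56, 295, 94], [237, 121, 236, 54], [368, 106, 340, 113], [261, 149, 261, 191], [270, 186, 271, 148]]
at [0.3929 0.2961 0.2145] yaw -5.57 F [-0.  -0.4  0.1] gap 0.799 t 24.35
frac [ 0.123 -0.027  0.994] spin -0.001 j [ 0.4  -0.08  1.81  0.    1.4   2.07]
147 [0.4239 0.2919 0.063 ] 13
159 [0.41   0.2926 0.063 ] 14
171 [0.3959 0.294  0.063 ] 14
183 [0.3815 0.2953 0.063 ] 14
195 [0.3668 0.2967 0.063 ] 14
[[311, 112, 71, 74, 2448], [235, 121, 34, 28, 374], [257, 134, 51, 56, 1424], [450, 142, 17, 34, 312], [241, 149, 6, 10, 38], [208, 153, 36, 36, 566], [384, 159, 24, 20, 307], [406, 169, 47, 35, 1099], [239, 178, 22, 18, 308], [342, 189, 7, 26, 134], [262, 193, 34, 31, 581], [182, 208, 11, 8, 54], [122, 216, 65, 78, 1387], [176, 218, 10, 17, 97], [408, 227, 5, 6, 25], [262, 228, 13, 11, 99], [113, 236, 9, 10, 44], [296, 240, 5, 5, 20], [264, 242, 4, 5, 18], [217, 254, 60, 74, 2613], [317, 260, 8, 15, 76], [280, 267, 179, 92, 2431], [164, 286, 120, 98, 3581], [138, 297, 5, 7, 23], [432, 310, 10, 11, 62], [416, 316, 12, 10, 83], [403, 324, 8, 4, 24], [285, 363, 10, 20, 144]]
```

Run:
```python
from h import *
t=load('t22')
h=cv2.cvtColor(t['image'],cv2.COLOR_RGB2HSV);q=np.array([proj(t,X) for X in((.40,-.215,.016),(.66,-.23,.016),(.66,-.345,.016),(.40,-.335,.016))]).astype(np.int32)
k=np.zeros(h.shape[:2],np.uint8);cv2.fillConvexPoly(k,q,255)
s=((h[:,:,1]<170)&(k>0)).astype(np.uint8)*255;s=cv2.morphologyEx(s,cv2.MORPH_CLOSE,np.ones((5,5)));s=cv2.morphologyEx(s,cv2.MORPH_OPEN,np.ones((3,3)))
for g in cv2.findContours(s,0,1)[0]:
    if cv2.contourArea(g)>60:
        W=np.array([onz(t,p.astype(float),.032)[:2] for p in g[:,0]],np.float32);print('cookie',cv2.minEnclosingCircle(W))
m=cv2.inRange(h,(5,140,50),(18,255,255));m=cv2.morphologyEx(m,cv2.MORPH_OPEN,np.ones((5,5)))
for g in cv2.findContours(m,0,1)[0]:
    if cv2.contourArea(g)>1500: print('board',cv2.minAreaRect(np.array([onz(t,p,.016)[:2]*1000 for p in g[:,0].astype(float)],np.float32)))
print(status.get_obs()['qd'].round(3)); print(close_job())
```

```text
cookie ((0.5306738615036011, -0.2793973386287689), 0.04506489634513855)
board ((528.354248046875, -280.3415832519531), (158.23081970214844, 298.78546142578125), 84.54370880126953)
board ((1313.1849365234375, -1075.93359375), (135.00889587402344, 275.96014404296875), 88.75383758544922)
[-0.002  0.044  0.072  0.001 -0.008 -0.001]
the job is handed in; nothing more can be done
None
```

The job is handed in (no verdict came back): the cookie lies flat, chips up, in the middle of the board, and the slice stands level on the worktop, clear of the board and released. I drew the blade back briskly to leave the cookie there, rather than tilting it off slowly.

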